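# Load the spin rinser and clamp the basket nest

### The arm

A 7-joint arm with a two-finger parallel gripper is mounted at the origin on a cart in front of the work surface, level with it; the furniture and walls round the work are solid. World frame = base frame: x ahead of the robot, y to its left, z up, the work surface at z = 0. Lengths are in m, angles in rad, forces in N, time in s.
With the tool pointing down it reaches from about 0.4 to 0.85 m from the base axis. Payload 10.4 kg.
Tool frame: the origin (TCP) lies between the finger pads; the fingertips stand 14 mm ahead of it and the grasp point (between the pads) lies 5 mm behind it; z points along the fingers, y is the direction in which the jaws open and shut (so a half turn about z gives the same grasp; the last joint's range is limited). The gripper opens to 87 mm and grips with 3 to 60 N. Pads are 19 mm wide; open, the fingers measure 117 mm over their backs; the gripper's body (75 mm by 190 mm) begins 51 mm behind the grasp point.
Start: joints at [-1.191, 0.332, -0.065, 1.46, 0.022, 1.35, -0.088], TCP at [0.245, 0.575, 0.213] pointing down, gripper open.
Joint ranges: [-2.6, 2.6], [-0.5, 2.12], [-1.47, 1.34], [0.16, 2.42], [-1.27, 4.41], [0.06, 2.06], [-2.6, 2.6]. Speed limits (rad/s): [2.22, 2.22, 2.79, 2.79, 3.14, 3.14, 3.14].

### API

Orientations are given as a unit quaternion [x, y, z, w].
In Python, from bench import readout, camera, calibration, order gives the robot as it stands.
- The arm moves only by the tool apply_moves, never from a script. Its argument "deltas" is a list of rows, each an object with "translation": the shift along the world's x, y, z in m, a list of three; "turn": the turn, a rotation vector about the world's x, y, z in rad, a list of three; "hand": the finger opening in m, from 0 to 0.087. A call has 1 to 5 rows; each row shifts and turns the pose as measured when the row begins; what a row does not reach is not made up. A row lasts 1/10 s, in which the tool goes at most 50 mm and 8.59 degrees, less where a joint would pass 70% of its speed; a pose out of reach is approached as far as the arm can. A call with a gripper value outside its range is refused whole. The fingers move at their own pace and stop on an object; "newtons" is the grip in N (left out, the last holds). Time passes only in rows, so rows that do not move let the fingers close. It gives the time, the measured TCP pose, the force and the opening at its end, in the units of the state.
- readout.read_state(): the state, without advancing time (a new reading comes with each control period).
- camera(name): name is "scene" or "top" or "wrist"; returns the picture (420x560x3 uint8, red, green, blue); there is no depth.
- calibration(name): a dict with "fx", "fy", "cx", "cy" (pixels), "extrinsics" (4x4, takes a point from world to camera coordinates). Camera axes: x right, y down, z forward; pixel columns grow to the right and rows downward; lengths in m; the calibration is good to about 2 mm. A picture is of the moment at which its call begins: read the wrist's pose just before it. calibration takes no time and is no camera call; for the wrist camera it gives the pose at the moment of the call.
- order.close_job(): hands the job in, once; it reports no verdict.
The state is a dict: "time": time; "joint_positions": joint angles; "joint_vel": joint speeds; "joint_torque": joint torques, N m; "ee_pos": TCP position; "eef_rot": TCP orientation; "ft_force": force on the tool from outside, world axes, zero at the start; "torque": the same for the moment, N m; "width": finger opening in m.
Only numpy, scipy, OpenCV 4.12 (cv2) and the standard library are available. Lean on these libraries where they do the work, as an engineer would, in place of code of your own. Each camera call takes 0.05 s, during which the arm holds its last target. There are 200 camera calls.

### The job

Load the spin rinser: nest all the steel baskets that are on the bench inside one another in the middle of its turntable, the largest outside and each smaller one in turn inside it, all standing upright on the floor below them. Then swing the clamp arm fully over the nest and tighten the ratchet knob clockwise until the platen presses on the tallest basket and the knob slips round for a good quarter of a turn (keep the clamp tight). Finally press the yellow start pedal right down to its stop, hold it there a moment, let it spring back up, and leave the other things on the bench where they are.

Things in the scene. Friction and masses are not known exactly. Their poses are not given: they have to be found in the camera images.
- basket_a: Open-topped round steel parts basket with slotted sides, 66 mm outside diameter at the rim and 30 mm high, walls and floor 3 mm thick, the lowest 7 mm of its outside tapering in by 4 mm; the widest and lowest of the set, goes outermost. Starts upright on the bench. Origin: centre of its underside, z along its axis upwards.
- basket_b: Open-topped round steel parts basket with slotted sides, 54 mm outside diameter at the rim and 45 mm high, walls and floor 3 mm thick, the lowest 7 mm of its outside tapering in by 4 mm; second in size; may be absent. Starts upright on the bench. Origin: centre of its underside, z along its axis upwards.
- basket_c: Open-topped round steel parts basket with slotted sides, 42 mm outside diameter at the rim and 60 mm high, walls and floor 3 mm thick, the lowest 7 mm of its outside tapering in by 4 mm; third in size; may be absent. Starts upright on the bench. Origin: centre of its underside, z along its axis upwards.
- basket_d: Open-topped round steel parts basket with slotted sides, 30 mm outside diameter at the rim and 75 mm high, walls and floor 3 mm thick, the lowest 7 mm of its outside tapering in by 4 mm; the narrowest and tallest, goes innermost; its rim is what the clamp presses on. Starts upright on the bench. Origin: centre of its underside, z along its axis upwards.
- rinser: Fixed grey case 140 x 205 mm and 30 mm high with a turntable and, beside it, an upright steel post. Origin: on the bench directly under the turntable's centre. Its x axis points from its front with the small lamps to its back, its y axis from the turntable to the post.
- turntable_top (a point): Centre of the aluminium turntable's upper face, 40 mm above the bench; the disc is 100 mm across. Four black lugs, 6 mm high, stand round a circle of 72 mm diameter, in which the widest basket stands. With all four baskets nested, the rims stand 30, 48, 66 and 84 mm above this point (3 mm less per absent basket below).
- pivot_point (a point): On the axis of the post (20 mm thick, 100 mm from the turntable's centre along the rinser's y), at the mid-height of the blue clamp arm, 157 mm above the bench. The arm is a level bar 26 mm wide and 14 mm high (150 to 164 mm above the bench) that turns on the post; its hub is 38 mm across and its top 172 mm above the bench. 100 mm from the pivot the bar ends in a boss 42 mm across that carries platen, screw collar and ratchet knob, all on one upright axis.
- swing_arm (a joint): Swing of the clamp arm about the post, rad, counter-clockwise seen from above. 0: parked, pointing along the rinser's -x. 1.571: at its stop, pointing along the rinser's -y, the platen centred over the turntable. It stays where it is left (0.22 N m of friction): push the bar's side or take it along by the knob. 'Fully over' is above 1.5.
- platen: Round white plastic platen, 56 mm across, under the arm's boss; only moves up and down, driven by the screw: 3 mm down per rad of the screw collar, 24 mm at most. Fully raised, its underside is 134 mm above the bench (94 above the turntable). Its origin lies on its axis, 134 mm below its underside.
- screw_collar (a joint): Turn of the graduated steel collar (26 mm across, 164 to 177 mm above the bench) that drives the platen, rad, clockwise from above, 0 as it starts (platen up). Its friction of 0.07 N m keeps the screw where it is left; the knob drives it. With 3 or 4 baskets nested the platen meets the tallest basket near 4.3 or 3.3 rad.
- ratchet_knob (a joint): Slip of the ratchet knob relative to the collar, rad, clockwise, 0 at the start. It stays put while the knob turns the collar; once the platen presses on the basket (about 17 N), the ratchet slips at 0.12 N m and this value grows as the knob is turned on. A good quarter turn of slip is needed: more than 1.0 rad on the tally, beyond any small slip when taking hold. Turned back (counter-clockwise) the knob loosens the screw, so let go before turning the hand back.
- knob_grip (a point): On the axis of the black ribbed ratchet knob at mid-height, the place to grip: the knob is round, 33 mm across and 28 mm high (179 to 207 mm above the bench), with a white line on top. It does not rise or sink as it turns, but goes round the post with the arm.
- start_pedal: Fixed steel base plate of the start pedal, 120 x 74 mm, 8 mm high. Origin: centre of its underside; x points from the pedal's raised free end to its hinge. Note: the bench lamp's head hangs 0.64 m above the bench over x > 0.63, y from -0.10 to 0.04; a tall wrist can strike it, so cross the bench with the hand low and drawn in towards the robot.
- pedal_pad (a point): Middle of the pressing area, on the upper face of the yellow pedal with its black ribbed pad, 75 mm from the hinge, which lies 18 mm above the bench at the +x end of the base. The plate is 60 mm wide and 100 mm long; at rest this point is about 45 mm above the bench, fully down about 26 mm.
- pedal (a joint): Angle of the pedal, rad: 0 up (at rest), 0.25 on its stop; springs back. Takes about 4 N at the pad to start and 10 N to reach the stop. Counts as down above 0.22.
- brass_box: Bystander: round brass parts box, 45 mm across, 23 mm high. Origin: centre of its underside.
- loupe: Bystander: black eye loupe standing on end, 30 mm across, 31 mm high. Origin: centre of its underside.
- oil_bottle: Bystander: brown bottle with a black cap, 44 mm across, 72 mm high. Origin: centre of its underside.
- blower: Bystander: red rubber blower with its nozzle up, 60 mm across, 98 mm high. Origin: centre of its underside.

How it is judged:
On the way, in this order (a step that is already met when the one before it is completed fails the run):
1. all baskets present stand nested upright on the turntable (horizontal distance between basket_a and turntable_top below 0.007 m and z of basket_a in the frame of turntable_top below 0.004 m and angle between each of basket_a, basket_b, basket_c, basket_d's own z axis and vertical below 0.06 rad and horizontal distance between basket_b and turntable_top below 0.011 m and z of basket_b in the frame of turntable_top below 0.0075 m and horizontal distance between basket_c and turntable_top below 0.015 m and z of basket_c in the frame of turntable_top below 0.0105 m and horizontal distance between basket_d and turntable_top below 0.016 m and z of basket_d in the frame of turntable_top below 0.0135 m and linear speed of each of basket_a, basket_b, basket_c, basket_d below 0.02 m/s), for 0.3 s.
2. the clamp arm is swung fully over the nest (horizontal distance between basket_a and turntable_top below 0.007 m and z of basket_a in the frame of turntable_top below 0.004 m and angle between each of basket_a, basket_b, basket_c, basket_d's own z axis and vertical below 0.06 rad and horizontal distance between basket_b and turntable_top below 0.011 m and z of basket_b in the frame of turntable_top below 0.0075 m and horizontal distance between basket_c and turntable_top below 0.015 m and z of basket_c in the frame of turntable_top below 0.0105 m and horizontal distance between basket_d and turntable_top below 0.016 m and z of basket_d in the frame of turntable_top below 0.0135 m and value of joint swing_arm above 1.5 rad), for 0.2 s.
3. the platen presses on the tallest basket and the ratchet has slipped more than 1 rad (all of step 2 and value of joint ratchet_knob above 1 rad and contact force between platen and basket_d above 5 N), for 0.2 s.
4. the start pedal is pressed down to its stop (value of joint ratchet_knob above 1 rad and contact force between platen and basket_d above 5 N and value of joint pedal above 0.22 rad), for 0.2 s.
At the end, for the whole second after the job is handed in: Baskets upright (0.06 rad), at rest, each on the floor below it, within 7 (a), 11 (b), 15 (c), 16 mm (d) of the turntable axis; arm above 1.5 rad; platen pressing basket_d with over 5 N; ratchet slipped over 1.0 rad; pedal up (below 0.05 rad) (all of step 3 and linear speed of each of basket_a, basket_b, basket_c, basket_d below 0.02 m/s and value of joint pedal below 0.05 rad); the robot touches nothing.
It fails at once if a bystander is pushed more than 30 mm or knocked over (distance of any of brass_box, loupe, oil_bottle, blower from where it was at the start of the episode above 0.03 m or angle between any of brass_box, loupe, oil_bottle, blower's own z axis and vertical above 0.5 rad).
Of basket_b, basket_c only 1 to 2 are there at a start; the rules pass over those that are not, and their reading is None.
At some moment in a run one of basket_a, basket_b may be knocked a few centimetres aside while the robot is not near it.
It also fails if it takes over 210 s, if anything falls off the work surface, if the arm or the gripper's body presses on something with over 40 N, if the wrist force passes 120 N, or if a joint passes its speed limit or range.

## Working session

There is one attempt and no reset: what is moved stays moved. The work goes in short steps, Python scripts to look and compute and a tool call to move; the robot and the scene stay as the last step left them, time stands still between calls to the robot, and variables do not carry over. Pictures are saved under pics/ and viewed, about 12 in all and at most 16, crops included, and the job is handed in when it is done.

Besides the shell and the picture viewer there is one more tool, called as name([rows], argument=value, ...), one row to a line, values as JSON. apply_moves: Moves the arm, as the interface text tells. Its arguments: {"type":"object","properties":{"deltas":{"type":"array","items":{"type":"object","properties":{"translation":{"type":"array","items":{"type":"number"}},"turn":{"type":"array","items":{"type":"number"}},"hand":{"type":"number"}}}},"newtons":{"type":"number"}},"required":["deltas"]}

```bash
ls; mkdir -p pics
cat > h.py <<'E'
import numpy as np,cv2
from bench import readout,camera,calibration,order
def snap(n,f):
    c=calibration(n);im=camera(n);cv2.imwrite('pics/'+f+'.png',cv2.cvtColor(im,cv2.COLOR_RGB2BGR));np.savez('pics/'+f+'.npz',K=[c['fx'],c['fy'],c['cx'],c['cy']],E=np.array(c['extrinsics']));return im,c
def load(f):
    d=np.load('pics/'+f+'.npz');return d['K'],d['E']
def ray(f,u,v,z):
    K,E=load(f);R=E[:3,:3];t=E[:3,3];o=-R.T@t
    d=R.T@np.array([(u-K[2])/K[0],(v-K[3])/K[1],1]);return o+d*(z-o[2])/d[2]
def proj(f,p):
    K,E=load(f);q=E[:3,:3]@np.array(p)+E[:3,3];return K[0]*q[0]/q[2]+K[2],K[1]*q[1]/q[2]+K[3]
E
python3 - <<'E'
from h import *
for n in('scene','top'):
    im,c=snap(n,n+'0');print(n,c['fx'],np.round(-np.array(c['extrinsics'])[:3,:3].T@np.array(c['extrinsics'])[:3,3],3))
print(readout.read_state())
E
```

```text
pics
scene 539.3264685634169 [-0.089 -0.66   1.198]
top 459.78305863001805 [ 0.457 -0.064  1.22 ]
{'time': 0.1, 'joint_positions': array([-1.19061335,  0.33279008, -0.06467414,  1.46083717,  0.02162367,
        1.34990945, -0.088509  ]), 'joint_vel': array([-0.00072389, -0.00100018,  0.00187643, -0.00226553, -0.00142351,
        0.00217593,  0.00192032]), 'joint_torque': array([ 2.17263798e-03, -6.24546146e+01,  2.51955155e-02, -3.90719354e+01,
       -6.14188006e-02,  3.66658357e-02,  7.74237446e-05]), 'ee_pos': array([0.24487542, 0.57464934, 0.21245469]), 'eef_rot': array([ 2.00037482e-01,  9.79788047e-01, -6.18791534e-04, -8.14228126e-05]), 'ft_force': array([-0.98285399, -0.04189166, -0.14111251]), 'torque': array([ 0.00283442, -0.0079255 ,  0.08101664]), 'width': 0.08723680337539307}
```

View pics/scene0.png

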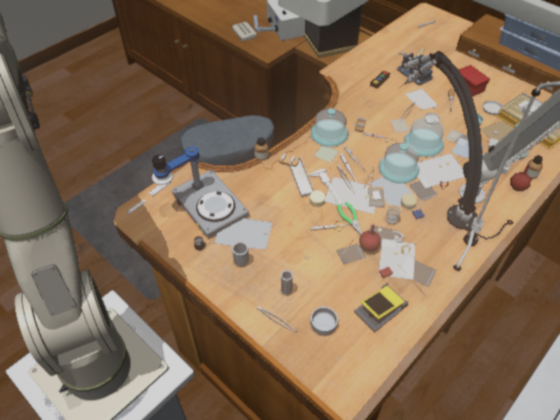

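View pics/top0.png

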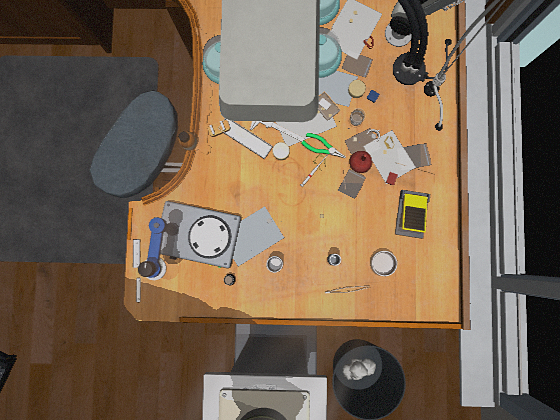

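The top view (x up, y left) shows the rinser at about (210,237), with the arm parked and its knob at (150,268). The baskets are at (275,264), (334,258) and (383,263), the loupe is at (229,279) and the pedal at (413,213). I'll zoom in for centres and sizes.

Run:
```python
from h import *
im=cv2.imread('pics/top0.png')
a=cv2.resize(im[190:300,120:280],None,fx=5,fy=5,interpolation=cv2.INTER_CUBIC)[:, :800]
b=cv2.resize(im[235:305,240:440],None,fx=4,fy=4,interpolation=cv2.INTER_CUBIC)
cv2.imwrite('pics/z1.png',a);
s=cv2.imread('pics/scene0.png');c=cv2.resize(s[220:340,220:350],None,fx=2.3,fy=2.3,interpolation=cv2.INTER_CUBIC)
o=np.zeros((280+276,800,3),np.uint8);o[:280]=b;o[280:280+c.shape[0],:c.shape[1]]=c
d=cv2.resize(s[140:250,130:285],None,fx=2.5,fy=2.5,interpolation=cv2.INTER_CUBIC);o[280:280+275,400:400+387]=d
cv2.imwrite('pics/z2.png',o)
for n,u,v,z in[('c',275,264,.06),('d',334,258,.075),('a',383,263,.03),('tt',209,237,.04),('knob',148,268,.207),('hub',157,226,.172),('loupe',229,279,.031),('ped',413,213,.04),('blower',360,161,.06)]:print(n,ray('top0',u,v,z).round(3))
```

```text
Traceback (most recent call last):
ValueError: could not broadcast input array from shape (275,388,3) into shape (275,387,3)
```

View pics/z1.png

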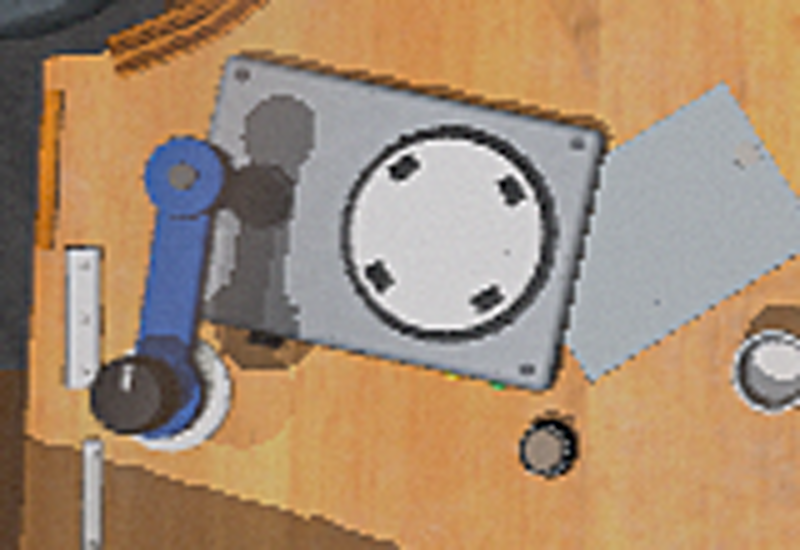

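Run:
```python
from h import *
im=cv2.imread('pics/top0.png')
b=cv2.resize(im[235:305,240:440],None,fx=4,fy=4,interpolation=cv2.INTER_CUBIC)
s=cv2.imread('pics/scene0.png');c=cv2.resize(s[220:340,220:350],(300,276),interpolation=cv2.INTER_CUBIC)
o=np.zeros((560,800,3),np.uint8);o[:280]=b;o[280:556,:300]=c
o[280:555,400:790]=cv2.resize(s[140:250,130:285],(390,275),interpolation=cv2.INTER_CUBIC)
cv2.imwrite('pics/z2.png',o)
for n,u,v,z in[('c',275,264,.06),('d',334,258,.075),('a',383,263,.03),('tt',209.4,236.3,.04),('knob',146,269,.207),('hub',156.5,225,.172),('loupe',229,279,.031),('ped',413,213,.04),('blower',360,161,.06)]:print(n,ray('top0',u,v,z).round(3))
```

```text
c [ 0.438 -0.022  0.06 ]
d [ 0.456 -0.168  0.075]
a [ 0.446 -0.298  0.03 ]
tt [0.504 0.15  0.04 ]
knob [0.423 0.257 0.207]
hub [0.522 0.249 0.172]
loupe [0.396 0.097 0.031]
ped [ 0.575 -0.372  0.04 ]
blower [ 0.704 -0.233  0.06 ]
```

View pics/z2.png

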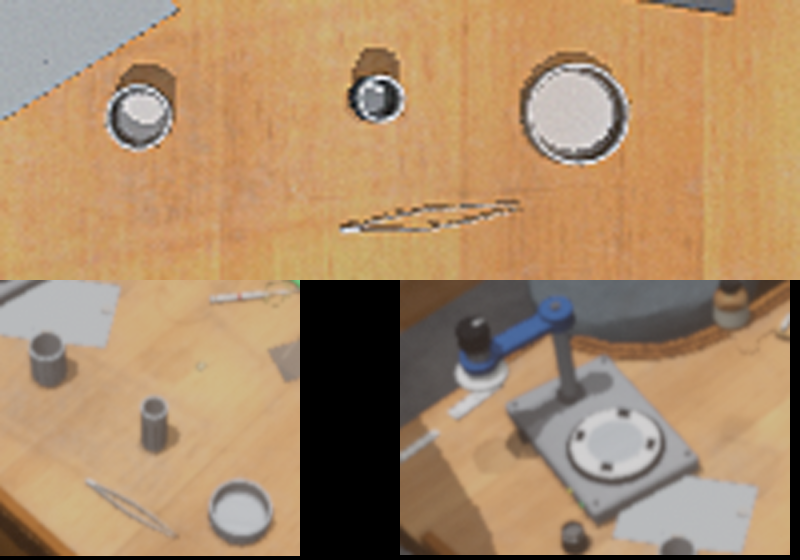

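The baskets present are a, c and d, since the (275,264) rim is about 42 mm across; b is absent. The post lies roughly along +y of the turntable, so rinser yaw is about -10°. I'll go over basket a first.

apply_moves([
  {"translation":[0.02,0,0.04],"turn":[0,0,-0.14],"hand":0.087},
  {"translation":[0.03,-0.02,0.03],"turn":[0,0,-0.14],"hand":0.087},
  {"translation":[0.03,-0.035,0.02],"turn":[0,0,-0.14],"hand":0.087},
  {"translation":[0.02,-0.045,0],"turn":[0,0,-0.14],"hand":0.087},
  {"translation":[0.02,-0.045,0],"turn":[0,0,-0.14],"hand":0.087},
])

```text
time: 0.6
ee_pos: [0.361, 0.4287, 0.3002]
eef_rot: [0.528, 0.849, -0.004, -0.004]
ft_force: [0.7, -0.5, -0.3]
width: 0.0869
```

apply_moves([
  {"translation":[0.02,-0.045,0],"turn":[0,0,-0.14],"hand":0.087},
  {"translation":[0.02,-0.045,0],"turn":[0,0,-0.14],"hand":0.087},
  {"translation":[0.01,-0.048,0],"turn":[0,0,-0.14],"hand":0.087},
  {"translation":[0.01,-0.048,0],"turn":[0,0,-0.14],"hand":0.087},
  {"translation":[0,-0.05,0],"turn":[0,0,-0.08],"hand":0.087},
])

```text
time: 1.1
ee_pos: [0.4222, 0.1885, 0.2987]
eef_rot: [0.779, 0.627, -0.003, -0.005]
ft_force: [1.3, -0.1, 0.8]
width: 0.0866
```

apply_moves([
  {"translation":[0,-0.05,0],"turn":[0,0,0],"hand":0.087},
  {"translation":[0,-0.05,0],"turn":[0,0,0],"hand":0.087},
  {"translation":[0,-0.05,0],"turn":[0,0,0],"hand":0.087},
  {"translation":[0,-0.05,0],"turn":[0,0,0],"hand":0.087},
  {"translation":[0,-0.05,0],"turn":[0,0,0],"hand":0.087},
])

```text
time: 1.6
ee_pos: [0.4196, -0.0611, 0.2975]
eef_rot: [0.78, 0.626, -0.003, -0.006]
ft_force: [1.4, 0.7, 0.3]
width: 0.0869
```

apply_moves([
  {"translation":[0.006,-0.048,-0.01],"turn":[0,0,0],"hand":0.087},
  {"translation":[0.006,-0.048,-0.02],"turn":[0,0,0],"hand":0.087},
  {"translation":[0.006,-0.048,-0.02],"turn":[0,0,0],"hand":0.087},
  {"translation":[0.006,-0.048,-0.02],"turn":[0,0,0],"hand":0.087},
  {"translation":[0.002,-0.045,-0.02],"turn":[0,0,0.03],"hand":0.087},
])

```text
time: 2.1
ee_pos: [0.4437, -0.2942, 0.2134]
eef_rot: [0.77, 0.638, 0.002, -0.004]
ft_force: [1.2, 1.3, 0.8]
width: 0.0869
```

Run:
```python
from h import *
im,c=snap('wrist','w1');E=np.array(c['extrinsics']);print((-E[:3,:3].T@E[:3,3]).round(3),E[:3,:3].round(2),c['fx']);s=readout.read_state();print(s['ee_pos'])
```

```text
[ 0.458 -0.217  0.386] [[ 0.98 -0.19 -0.  ]
 [-0.18 -0.94  0.28]
 [-0.06 -0.27 -0.96]] 328.7967466264412
[ 0.44030486 -0.30070526  0.20886258]
```

View pics/w1.png

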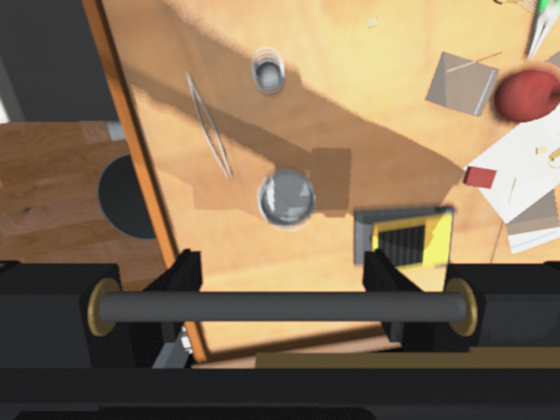

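The wrist view shows basket a's rim near (287,197) between the finger columns, d at (268,73) and the pedal at (412,240).

```bash
cat >> h.py <<'E'
def circ(f,x,y,z,r0,r1,up=8,save=False):
    "rim circle centre: rectify plane z around x,y to 0.25 mm/px, Hough"
    im=cv2.imread('pics/'+f+'.png',0);m=0.06;n=480
    src=np.float32([[0,0],[n,0],[0,n],[n,n]])
    dst=np.float32([proj(f,(x-m+a*2*m,y-m+b*2*m,z)) for a,b in[(0,0),(1,0),(0,1),(1,1)]])
    H=cv2.getPerspectiveTransform(dst,src);w=cv2.GaussianBlur(cv2.warpPerspective(im,H,(n,n),flags=cv2.INTER_CUBIC),(7,7),0)
    if save:cv2.imwrite('pics/'+f+'_r.png',w)
    c=cv2.HoughCircles(w,cv2.HOUGH_GRADIENT,1.5,40,param1=60,param2=15,minRadius=int(r0*4000),maxRadius=int(r1*4000))
    return None if c is None else [(round(x-m+a/4000,4),round(y-m+b/4000,4),round(r/4,1)) for a,b,r in c[0][:4]]
E
python3 - <<'E'
from h import *
im,c=snap('wrist','w2');s=readout.read_state();print(s['ee_pos'].round(4))
print('ray',ray('w1',287,197,.03),'c',circ('w2',.446,-.298,.03,.027,.037,save=True))
print('top a',circ('top0',.446,-.298,.03,.027,.037),'tt',circ('top0',.504,.15,.04,.045,.055),'c',circ('top0',.438,-.022,.06,.018,.025),'d',circ('top0',.45,-.168,.075,.012,.018))
print('hub',circ('top0',.522,.249,.172,.016,.022),'knob',circ('top0',.423,.257,.207,.014,.02))
E
```

```text
[ 0.4401 -0.2977  0.2101]
ray [ 0.44579777 -0.30070578  0.03      ] c [(np.float32(0.4436), np.float32(-0.2997), np.float32(29.7)), (np.float32(0.3967), np.float32(-0.2712), np.float32(35.6)), (np.float32(0.4556), np.float32(-0.3016), np.float32(31.3)), (np.float32(0.4518), np.float32(-0.2922), np.float32(29.0))]
top a [(np.float32(0.4454), np.float32(-0.3001), np.float32(32.2)), (np.float32(0.4541), np.float32(-0.2941), np.float32(32.2)), (np.float32(0.4361), np.float32(-0.2959), np.float32(36.4)), (np.float32(0.4563), np.float32(-0.3038), np.float32(36.8))] tt [(np.float32(0.5042), np.float32(0.1513), np.float32(49.8)), (np.float32(0.5064), np.float32(0.1412), np.float32(47.8)), (np.float32(0.4952), np.float32(0.1464), np.float32(46.5)), (np.float32(0.5136), np.float32(0.1551), np.float32(45.3))] c [(np.float32(0.4378), np.float32(-0.0214), np.float32(19.4)), (np.float32(0.4498), np.float32(-0.0248), np.float32(21.5)), (np.float32(0.4453), np.float32(-0.0147), np.float32(23.6)), (np.float32(0.4461), np.float32(0.0153), np.float32(21.8))] d [(np.float32(0.4524), np.float32(-0.1704), np.float32(14.8)), (np.float32(0.4667), np.float32(-0.1678), np.float32(17.4)), (np.float32(0.4539), np.float32(-0.1596), np.float32(12.7)), (np.float32(0.4813), np.float32(-0.1742), np.float32(17.4))]
hub [(np.float32(0.5439), np.float32(0.2049), np.float32(17.4)), (np.float32(0.5226), np.float32(0.2477), np.float32(19.7)), (np.float32(0.5132), np.float32(0.2158), np.float32(18.4)), (np.float32(0.5616), np.float32(0.2027), np.float32(18.3))] knob [(np.float32(0.4251), np.float32(0.2437), np.float32(19.8)), (np.float32(0.4236), np.float32(0.2591), np.float32(17.2)), (np.float32(0.3902), np.float32(0.2583), np.float32(18.5)), (np.float32(0.4273), np.float32(0.2283), np.float32(16.8))]
```

apply_moves([
  {"translation":[0.005,-0.002,-0.04],"turn":[0,0,0],"hand":0.087},
  {"translation":[0.0,0,-0.045],"turn":[0,0,0],"hand":0.087},
  {"translation":[0,0,-0.045],"turn":[0,0,0],"hand":0.087},
  {"translation":[0,0,-0.02],"turn":[0,0,0],"hand":0.087},
  {"translation":[0,0,0],"turn":[0,0,0],"hand":0.087},
])

```text
time: 2.7
ee_pos: [0.4443, -0.2997, 0.0541]
eef_rot: [0.773, 0.634, -0.004, -0.006]
ft_force: [-0.6, -0.1, 0.9]
width: 0.087
```

apply_moves([
  {"translation":[0.001,0,-0.02],"turn":[0,0,0],"hand":0.087},
  {"translation":[0.0,0,-0.01],"turn":[0,0,0],"hand":0.087},
  {"translation":[0,0,0],"turn":[0,0,0],"hand":0.055},
  {"translation":[0,0,0],"turn":[0,0,0],"hand":0.055},
  {"translation":[0,0,0],"turn":[0,0,0],"hand":0.055},
], newtons=20)

```text
time: 3.2
ee_pos: [0.4481, -0.2995, 0.0283]
eef_rot: [0.773, 0.635, -0.003, -0.004]
ft_force: [0.2, 0.6, -0.0]
width: 0.0707
```

apply_moves([
  {"translation":[0,0,0],"turn":[0,0,0],"hand":0.055},
  {"translation":[0,0,0],"turn":[0,0,0],"hand":0.055},
  {"translation":[0,0,0],"turn":[0,0,0],"hand":0.055},
])

```text
time: 3.5
ee_pos: [0.4493, -0.3, 0.0302]
eef_rot: [0.773, 0.635, -0.002, -0.003]
ft_force: [0.5, -0.4, -0.5]
width: 0.0565
```

```bash
cat >> h.py <<'E'
from scipy.spatial.transform import Rotation as Ro
def st():
    s=readout.read_state();R=Ro.from_quat(s['eef_rot']).as_matrix();z=R[:,2]
    print('t',round(s['time'],2),'p',s['ee_pos'].round(4),'jaw deg',np.degrees(np.arctan2(R[1,1],R[0,1])).round(1),'untilt',np.cross(z,[0,0,-1]).round(4),'w',round(s['width'],4),'F',s['ft_force'].round(1),'q',s['joint_positions'].round(2));return s
E
python3 -c "
from h import *
st()"
```

```text
t 3.5 p [ 0.4493 -0.3     0.0302] jaw deg -11.2 untilt [-0.0027 -0.0066 -0.    ] w 0.0565 F [ 0.5 -0.4 -0.5] q [-0.22  0.46  0.88  1.91 -0.42  0.98  0.66]
```

Run:
```python
from h import *
snap('wrist','w3')
t=snap('top','top1');a=cv2.imread('pics/w3.png');b=cv2.imread('pics/top1.png')[200:320,240:440]
o=np.zeros((600,800,3),np.uint8);o[:420,:560]=a;o[:360,560:]=0;o[420:,:300]=cv2.resize(b,(300,180));cv2.imwrite('pics/v3.png',o)
st()
```

```text
t 3.6 p [ 0.4493 -0.2999  0.0301] jaw deg -11.2 untilt [-0.0027 -0.0068 -0.    ] w 0.0553 F [-0.1 -0.1 -0.1] q [-0.22  0.46  0.88  1.91 -0.42  0.98  0.66]
```

View pics/v3.png

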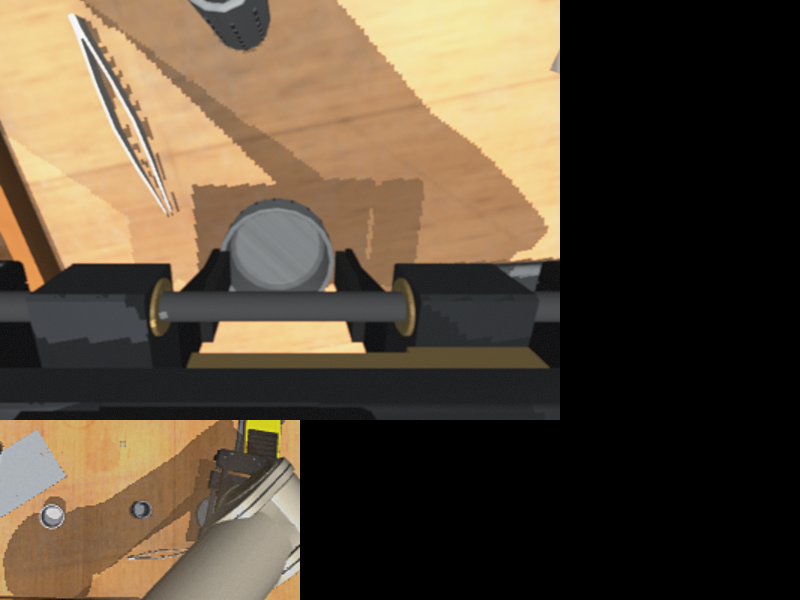

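The jaws sit on basket a's near edge: its rim centre is at about (277,250), forward of the finger line. I'll open, back up and re-measure.

apply_moves([
  {"translation":[0,0,0],"turn":[0,0,0],"hand":0.087},
  {"translation":[0.0,0,0],"turn":[0,0,0],"hand":0.087},
  {"translation":[0,0,0],"turn":[0,0,0],"hand":0.087},
  {"translation":[0,-0.01,0.04],"turn":[0,0,0],"hand":0.087},
  {"translation":[0,-0.02,0.03],"turn":[0,0,0],"hand":0.087},
])

```text
time: 4.1
ee_pos: [0.4473, -0.3265, 0.098]
eef_rot: [0.772, 0.636, -0.003, -0.007]
ft_force: [-0.6, -1.2, -0.2]
width: 0.0839
```

apply_moves([
  {"translation":[0,0,0],"turn":[0,0,0],"hand":0.087},
  {"translation":[0.0,0,0],"turn":[0,0,0],"hand":0.087},
])

```text
time: 4.3
ee_pos: [0.4482, -0.3298, 0.1013]
eef_rot: [0.773, 0.635, -0.003, -0.004]
ft_force: [-0.3, 0.2, -0.3]
width: 0.0868
```

Run:
```python
from h import *
print('w3 guess',ray('w3',277,250,.03))
snap('wrist','w4');st()
print(circ('w4',.45,-.29,.03,.028,.035,save=True))
```

```text
w3 guess [ 0.44638225 -0.29263865  0.03      ]
t 4.35 p [ 0.4481 -0.3301  0.1013] jaw deg -11.2 untilt [-0.0031 -0.0095 -0.    ] w 0.0872 F [-0.3  0.5  0.3] q [-0.22  0.4   0.94  1.81 -0.35  1.12  0.65]
[(np.float32(0.4438), np.float32(-0.3007), np.float32(29.4)), (np.float32(0.3973), np.float32(-0.2572), np.float32(34.4)), (np.float32(0.4269), np.float32(-0.2377), np.float32(34.0)), (np.float32(0.4832), np.float32(-0.2519), np.float32(31.9))]
```

View pics/w4_r.png

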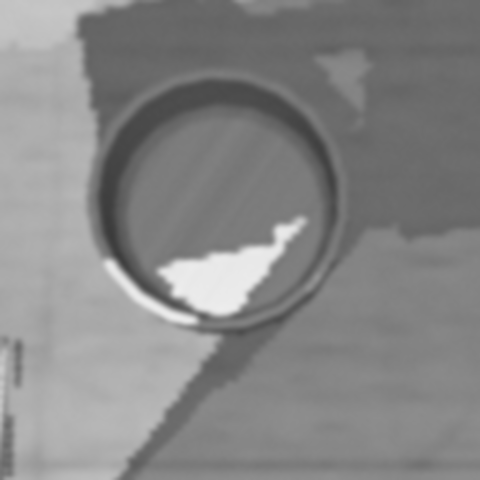

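Run:
```python
from h import *
for z in(.016,.03):print(z,proj('w3',(.4493,-.3,z)),[proj('w3',(.4493+s*.0275*.98,-.3-s*.0275*.19,z)) for s in(1,-1)])
print([proj('w4',(.448,-.330,z)) for z in(.087,.1)], [proj('w4',(.448+s*.0435*.98,-.330-s*.0435*.19,.087)) for s in(1,-1)])
for dy in(0,.01,.018):print(dy,[tuple(np.round(proj('w3',(.4465+.033*np.cos(a),-.3+dy+.033*np.sin(a),.03)))) for a in(0,1.57,3.14,4.71)])
```

```text
0.016 (np.float64(284.5812553346116), np.float64(251.1258413197355)) [(np.float64(329.4892020991142), np.float64(251.075742170898)), (np.float64(239.78003125637338), np.float64(251.1758214091164))]
0.03 (np.float64(284.5701751904724), np.float64(260.8136485175877)) [(np.float64(332.69006115586257), np.float64(260.7723302637587)), (np.float64(236.57280326031403), np.float64(260.85486157445075))]
[(np.float64(284.4915188750476), np.float64(251.42940612244732)), (np.float64(284.4017080377833), np.float64(260.38857454975687))] [(np.float64(355.5815608576285), np.float64(251.4921486238032)), (np.float64(213.75699845847242), np.float64(251.36697739657563))]
0 [(np.float64(337.0), np.float64(251.0)), (np.float64(268.0), np.float64(207.0)), (np.float64(224.0), np.float64(272.0)), (np.float64(290.0), np.float64(311.0))]
0.01 [(np.float64(334.0), np.float64(235.0)), (np.float64(264.0), np.float64(189.0)), (np.float64(219.0), np.float64(256.0)), (np.float64(287.0), np.float64(297.0))]
0.018 [(np.float64(332.0), np.float64(222.0)), (np.float64(261.0), np.float64(175.0)), (np.float64(216.0), np.float64(243.0)), (np.float64(285.0), np.float64(285.0))]
```

View pics/w4.png

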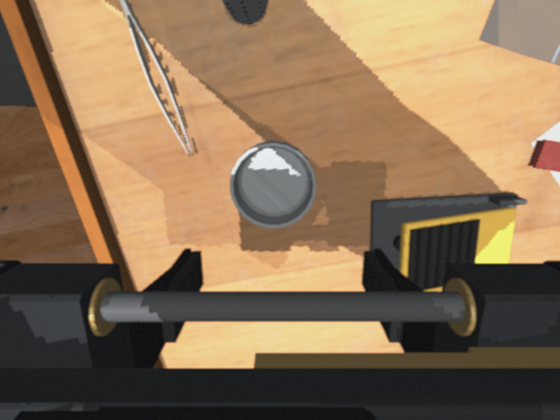

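Run:
```python
from h import *
a=cv2.imread('pics/w3.png')[180:310,180:380];cv2.imwrite('pics/z3.png',cv2.resize(a,(800,520),interpolation=cv2.INTER_CUBIC))
```

```text
(no output)
```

View pics/z3.png

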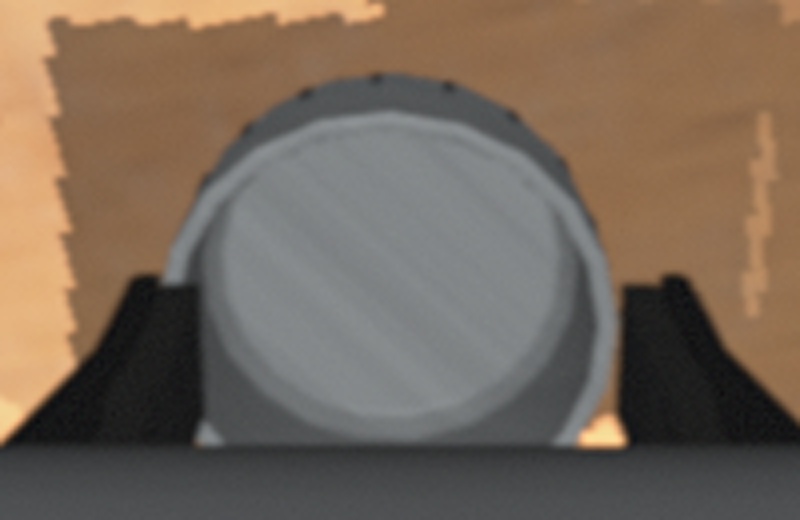

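The left finger overlaps the rim, so the tips are higher than assumed. I'll descend around the basket in small steps, watching z and force.

apply_moves([
  {"translation":[-0.003,0.028,0],"turn":[0,0,0],"hand":0.087},
  {"translation":[0,0,-0.02],"turn":[0,0,0],"hand":0.087},
  {"translation":[0,0,-0.02],"turn":[0,0,0],"hand":0.087},
  {"translation":[0,0,-0.02],"turn":[0,0,0],"hand":0.087},
  {"translation":[0,0,0],"turn":[0,0,0],"hand":0.087},
])

```text
time: 4.85
ee_pos: [0.4438, -0.2963, 0.0351]
eef_rot: [0.771, 0.636, -0.003, -0.007]
ft_force: [-0.5, -0.4, -0.2]
width: 0.0873
```

Run:
```python
from h import *
st()
```

```text
t 4.85 p [ 0.4438 -0.2963  0.0351] jaw deg -11.0 untilt [-0.0063 -0.0142 -0.    ] w 0.0873 F [-0.5 -0.4 -0.2] q [-0.23  0.44  0.89  1.92 -0.41  0.99  0.65]
```

apply_moves([
  {"translation":[0.001,-0.003,-0.01],"turn":[-0.006,-0.014,0],"hand":0.087},
  {"translation":[0,0,-0.005],"turn":[0,0,0],"hand":0.087},
  {"translation":[0,0,-0.003],"turn":[0,0,0],"hand":0.087},
  {"translation":[0,0,0],"turn":[0,0,0],"hand":0.087},
])

```text
time: 5.25
ee_pos: [0.4443, -0.2983, 0.0166]
eef_rot: [0.771, 0.636, -0.001, -0.001]
ft_force: [0.2, 0.0, -0.0]
width: 0.0871
```

Run:
```python
from h import *
st()
```

```text
t 5.25 p [ 0.4443 -0.2983  0.0166] jaw deg -10.9 untilt [-0.001  -0.0025 -0.    ] w 0.0871 F [ 0.2  0.  -0. ] q [-0.21  0.47  0.87  1.93 -0.44  0.94  0.68]
```

apply_moves([
  {"translation":[0,0,0.003],"turn":[0,0,0],"hand":0.06},
  {"translation":[0,0,0.0],"turn":[0,0,0],"hand":0.06},
  {"translation":[0,0,0],"turn":[0,0,0],"hand":0.06},
], newtons=15)

```text
time: 5.55
ee_pos: [0.4452, -0.2986, 0.0212]
eef_rot: [0.771, 0.636, -0.0, -0.001]
ft_force: [-0.3, 0.4, -0.3]
width: 0.0707
```

apply_moves([
  {"translation":[0,0,0],"turn":[0,0,0],"hand":0.06},
  {"translation":[0,0,0.0],"turn":[0,0,0],"hand":0.06},
  {"translation":[0,0,0],"turn":[0,0,0],"hand":0.06},
])

```text
time: 5.85
ee_pos: [0.4455, -0.2987, 0.0217]
eef_rot: [0.771, 0.637, -0.0, -0.0]
ft_force: [-0.5, -0.0, 0.4]
width: 0.0605
```

Run:
```python
from h import *
snap('wrist','w5');st()
```

```text
t 5.9 p [ 0.4455 -0.2987  0.0217] jaw deg -10.9 untilt [-0.0004 -0.0005 -0.    ] w 0.0603 F [ 0.7 -0.2  0.6] q [-0.22  0.46  0.87  1.93 -0.43  0.95  0.67]
```

View pics/w5.png

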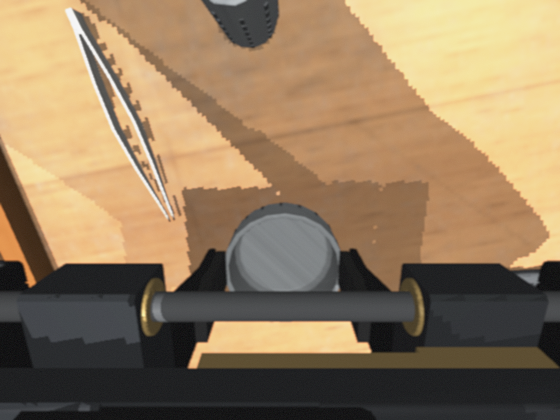

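apply_moves([
  {"translation":[0,0,0],"turn":[0,0,0],"hand":0.04},
  {"translation":[0,0,0.0],"turn":[0,0,0],"hand":0.04},
], newtons=15)

```text
time: 6.1
ee_pos: [0.4455, -0.2987, 0.0216]
eef_rot: [0.771, 0.636, -0.0, -0.0]
ft_force: [-0.9, 0.5, -0.1]
width: 0.0506
```

Run:
```python
from h import *
snap('wrist','w6');st()
```

```text
t 6.15 p [ 0.4455 -0.2987  0.0216] jaw deg -10.9 untilt [-0.0005 -0.0006 -0.    ] w 0.0474 F [ 0.5 -0.   0.2] q [-0.22  0.46  0.87  1.93 -0.43  0.95  0.67]
```

The fingers close through where the basket should be, so they must still be above the rim and the tips really are about 20 mm higher than read. I'll open and probe down until there is contact.

apply_moves([
  {"translation":[0,0,0.005],"turn":[0,0,0],"hand":0.087},
  {"translation":[0,0,0.0],"turn":[0,0,0],"hand":0.087},
  {"translation":[0,0,0.0],"turn":[0,0,0],"hand":0.087},
  {"translation":[0,0,0.0],"turn":[0,0,0],"hand":0.087},
  {"translation":[0,0,0.0],"turn":[0,0,0],"hand":0.087},
])

```text
time: 6.65
ee_pos: [0.4455, -0.2987, 0.0272]
eef_rot: [0.771, 0.636, -0.0, -0.0]
ft_force: [-0.1, 0.9, -0.7]
width: 0.0791
```

apply_moves([
  {"translation":[0,0,-0.006],"turn":[0,0,0],"hand":0.087},
  {"translation":[0,0,-0.005],"turn":[0,0,0],"hand":0.087},
  {"translation":[0,0,0.0],"turn":[0,0,0],"hand":0.087},
])

```text
time: 6.95
ee_pos: [0.4454, -0.2985, 0.015]
eef_rot: [0.771, 0.637, -0.0, -0.0]
ft_force: [-0.4, -0.0, -0.4]
width: 0.0864
```

apply_moves([
  {"translation":[0,0,-0.004],"turn":[0,0,0],"hand":0.087},
])

```text
time: 7.05
ee_pos: [0.4455, -0.2987, 0.0109]
eef_rot: [0.771, 0.637, -0.0, -0.0]
ft_force: [-0.2, 1.1, 1.0]
width: 0.0869
```

apply_moves([
  {"translation":[0,0,-0.003],"turn":[0,0,0],"hand":0.087},
])

```text
time: 7.15
ee_pos: [0.4454, -0.2986, 0.0074]
eef_rot: [0.771, 0.637, -0.0, -0.0]
ft_force: [0.2, 1.1, -0.0]
width: 0.0871
```

apply_moves([
  {"translation":[0,0,-0.004],"turn":[0,0,0],"hand":0.087},
])

```text
time: 7.25
ee_pos: [0.4454, -0.2986, 0.0032]
eef_rot: [0.771, 0.637, -0.0, -0.0]
ft_force: [0.1, -0.2, -0.3]
width: 0.0872
```

apply_moves([
  {"translation":[0,0,-0.003],"turn":[0,0,0],"hand":0.087},
])

```text
time: 7.35
ee_pos: [0.4453, -0.2986, -0.0003]
eef_rot: [0.771, 0.637, -0.0, -0.001]
ft_force: [-0.6, 1.7, -0.0]
width: 0.0871
```

apply_moves([
  {"translation":[0,0,-0.002],"turn":[0,0,0],"hand":0.087},
])

```text
time: 7.45
ee_pos: [0.4452, -0.2985, -0.0027]
eef_rot: [0.771, 0.637, -0.0, -0.001]
ft_force: [0.6, -0.4, -0.2]
width: 0.087
```

apply_moves([
  {"translation":[0,0,0],"turn":[0,0,0],"hand":0.066},
  {"translation":[0,0,0],"turn":[0,0,0],"hand":0.06},
  {"translation":[0,0,0],"turn":[0,0,0],"hand":0.055},
  {"translation":[0,0,0],"turn":[0,0,0],"hand":0.055},
  {"translation":[0,0,0],"turn":[0,0,0],"hand":0.055},
], newtons=12)

```text
time: 7.95
ee_pos: [0.4452, -0.2986, -0.0027]
eef_rot: [0.771, 0.636, -0.0, -0.001]
ft_force: [-0.8, 0.3, -1.0]
width: 0.065
```

Run:
```python
from h import *
snap('wrist','w7');st()
```

```text
t 8.0 p [ 0.4453 -0.2986 -0.0027] jaw deg -10.9 untilt [-0.0006 -0.0011 -0.    ] w 0.0652 F [-0.2 -0.4 -1. ] q [-0.19  0.5   0.84  1.94 -0.47  0.91  0.7 ]
```

It is gripped at 65 mm, so the TCP's true height is about 20 mm above the reading. Next I get the basket's centre relative to the TCP reading.

Run:
```python
from h import *
print(circ('w7',.4453,-.2986,.03,.029,.036,save=True), proj('w7',(.4453,-.2986,.03)))
```

```text
[(np.float32(0.4436), np.float32(-0.2995), np.float32(32.9)), (np.float32(0.4444), np.float32(-0.2894), np.float32(29.1)), (np.float32(0.4421), np.float32(-0.334), np.float32(35.4)), (np.float32(0.4245), np.float32(-0.2388), np.float32(34.6))] (np.float64(285.16465287563227), np.float64(290.14695517781934))
```

View pics/w7_r.png

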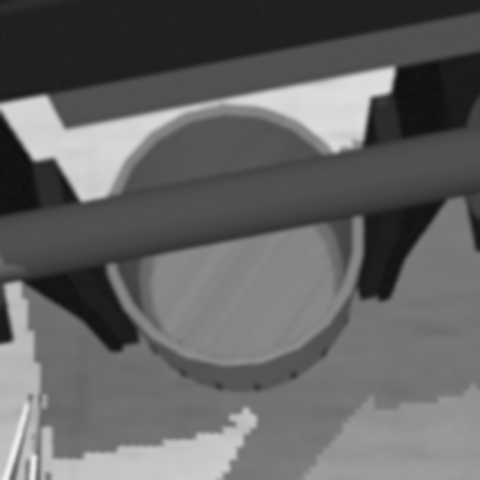

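apply_moves([
  {"translation":[0,0,0.02],"turn":[0,0,0],"hand":0.055},
  {"translation":[0,0,0.03],"turn":[0,0,0],"hand":0.055},
  {"translation":[0,0,0.04],"turn":[0,0,0],"hand":0.055},
  {"translation":[0,0.02,0.04],"turn":[0,0,0],"hand":0.055},
  {"translation":[0,0.03,0.02],"turn":[0,0,0],"hand":0.055},
], newtons=20)

```text
time: 8.5
ee_pos: [0.4409, -0.2503, 0.1492]
eef_rot: [0.774, 0.634, -0.003, -0.003]
ft_force: [0.8, 0.7, 0.1]
width: 0.0646
```

apply_moves([
  {"translation":[0.007,0.045,0],"turn":[0,0,0],"hand":0.055},
  {"translation":[0.007,0.045,0],"turn":[0,0,0],"hand":0.055},
  {"translation":[0.007,0.045,0],"turn":[0,0,0],"hand":0.055},
  {"translation":[0.007,0.045,0],"turn":[0,0,0],"hand":0.055},
  {"translation":[0.007,0.045,0],"turn":[0,0,0],"hand":0.055},
])

```text
time: 9.0
ee_pos: [0.4765, -0.0208, 0.1537]
eef_rot: [0.776, 0.631, 0.001, -0.001]
ft_force: [2.0, -0.5, -0.6]
width: 0.0648
```

apply_moves([
  {"translation":[0.007,0.045,0],"turn":[0,0,0],"hand":0.055},
  {"translation":[0.007,0.045,0],"turn":[0,0,0],"hand":0.055},
  {"translation":[0.007,0.045,0],"turn":[0,0,0],"hand":0.055},
  {"translation":[0.007,0.03,0],"turn":[0,0,0],"hand":0.055},
  {"translation":[0,0,0],"turn":[0,0,0],"hand":0.055},
])

```text
time: 9.5
ee_pos: [0.5036, 0.1587, 0.154]
eef_rot: [0.773, 0.634, 0.003, -0.002]
ft_force: [0.1, 0.5, -0.3]
width: 0.0649
```

Run:
```python
from h import *
st()
```

```text
t 9.5 p [0.5036 0.1587 0.154 ] jaw deg -11.3 untilt [-0.0075  0.0016  0.    ] w 0.0649 F [ 0.1  0.5 -0.3] q [-1.03  0.18  0.72  1.83 -0.13  1.18 -0.47]
```

apply_moves([
  {"translation":[0.0015,-0.006,-0.02],"turn":[-0.0075,0.0016,0],"hand":0.055},
  {"translation":[0,0,-0.03],"turn":[0,0,0],"hand":0.055},
  {"translation":[0,0,-0.03],"turn":[0,0,0],"hand":0.055},
  {"translation":[0,0,-0.01],"turn":[0,0,0],"hand":0.055},
  {"translation":[0,0,0],"turn":[0,0,0],"hand":0.055},
])

```text
time: 10.0
ee_pos: [0.5055, 0.151, 0.0623]
eef_rot: [0.773, 0.634, 0.0, 0.001]
ft_force: [0.1, 0.5, -0.7]
width: 0.0645
```

Run:
```python
from h import *
snap('wrist','w8');st()
print(circ('w8',.504,.151,.09,.029,.036,save=True))
print(circ('w8',.504,.151,.04,.045,.055))
```

```text
t 10.05 p [0.5058 0.1511 0.0631] jaw deg -11.3 untilt [0.0001 0.0024 0.    ] w 0.0647 F [-1.  -0.7 -1.3] q [-0.98  0.3   0.69  1.92 -0.23  0.99 -0.38]
[(np.float32(0.5031), np.float32(0.1471), np.float32(34.1)), (np.float32(0.5053), np.float32(0.1579), np.float32(29.2)), (np.float32(0.5068), np.float32(0.1729), np.float32(35.8)), (np.float32(0.5154), np.float32(0.1793), np.float32(30.8))]
[(np.float32(0.5034), np.float32(0.1519), np.float32(49.8)), (np.float32(0.4971), np.float32(0.1182), np.float32(45.3)), (np.float32(0.5106), np.float32(0.1594), np.float32(45.7)), (np.float32(0.5072), np.float32(0.1193), np.float32(54.8))]
```

View pics/w8.png

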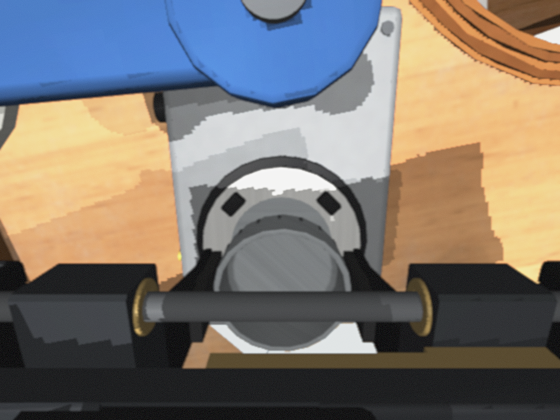

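Basket a hangs over the turntable, with the two back lugs at (233,205) and (329,203) symmetric about it. I'll shift 1–2 mm and lower.

apply_moves([
  {"translation":[-0.001,0.0015,-0.01],"turn":[0,0,0],"hand":0.055},
  {"translation":[0,0,-0.008],"turn":[0,0,0],"hand":0.055},
  {"translation":[0,0,-0.004],"turn":[0,0,0],"hand":0.055},
  {"translation":[0,0,-0.002],"turn":[0,0,0],"hand":0.055},
])

```text
time: 10.45
ee_pos: [0.5069, 0.1534, 0.0408]
eef_rot: [0.773, 0.634, 0.004, 0.001]
ft_force: [-0.4, 0.8, -0.7]
width: 0.0646
```

apply_moves([
  {"translation":[0,0,-0.002],"turn":[0,0,0],"hand":0.055},
])

```text
time: 10.55
ee_pos: [0.5071, 0.1535, 0.0388]
eef_rot: [0.773, 0.634, 0.004, 0.001]
ft_force: [-0.3, 0.1, -1.0]
width: 0.0648
```

Run:
```python
from h import *
st()
```

```text
t 10.55 p [0.5071 0.1535 0.0388] jaw deg -11.3 untilt [-0.0033  0.0072  0.    ] w 0.0648 F [-0.3  0.1 -1. ] q [-0.96  0.34  0.68  1.94 -0.27  0.94 -0.36]
```

apply_moves([
  {"translation":[-0.002,-0.0005,0],"turn":[-0.003,0.007,0],"hand":0.055},
  {"translation":[0,0,-0.0015],"turn":[0,0,0],"hand":0.055},
  {"translation":[0,0,0],"turn":[0,0,0],"hand":0.055},
])

```text
time: 10.85
ee_pos: [0.5051, 0.153, 0.0374]
eef_rot: [0.773, 0.634, 0.0, -0.0]
ft_force: [-0.5, -0.1, -0.5]
width: 0.0648
```

Run:
```python
from h import *
st()
```

```text
t 10.85 p [0.5051 0.153  0.0374] jaw deg -11.3 untilt [-0.0003 -0.0001 -0.    ] w 0.0648 F [-0.5 -0.1 -0.5] q [-0.96  0.35  0.68  1.94 -0.27  0.95 -0.35]
```

apply_moves([
  {"translation":[0,0,0],"turn":[0,0,0],"hand":0.087},
  {"translation":[0,0,0],"turn":[0,0,0],"hand":0.087},
  {"translation":[0,0,0],"turn":[0,0,0],"hand":0.087},
  {"translation":[0,0,0.01],"turn":[0,0,0],"hand":0.087},
  {"translation":[0,0,0.03],"turn":[0,0,0],"hand":0.087},
])

```text
time: 11.35
ee_pos: [0.5032, 0.1522, 0.0764]
eef_rot: [0.773, 0.634, -0.003, -0.0]
ft_force: [0.4, 1.5, 0.3]
width: 0.0858
```

apply_moves([
  {"translation":[0,0,0.04],"turn":[0,0,0],"hand":0.087},
  {"translation":[-0.01,-0.03,0.03],"turn":[0,0,0],"hand":0.087},
  {"translation":[-0.015,-0.04,0],"turn":[0,0,0],"hand":0.087},
  {"translation":[-0.015,-0.04,0],"turn":[0,0,0],"hand":0.087},
  {"translation":[-0.013,-0.03,0],"turn":[0,0,0],"hand":0.087},
])

```text
time: 11.85
ee_pos: [0.4523, 0.0116, 0.1559]
eef_rot: [0.772, 0.636, 0.002, 0.002]
ft_force: [-0.3, 0.2, 0.4]
width: 0.0866
```

apply_moves([
  {"translation":[-0.006,-0.018,0],"turn":[0,0,0],"hand":0.087},
  {"translation":[0,0,0],"turn":[0,0,0],"hand":0.087},
])

```text
time: 12.05
ee_pos: [0.4449, -0.0113, 0.1574]
eef_rot: [0.774, 0.633, 0.003, 0.001]
ft_force: [0.0, 0.6, -0.1]
width: 0.0871
```

Run:
```python
from h import *
snap('wrist','w9');snap('top','top2');st()
print('c',circ('w9',.438,-.021,.06,.018,.025,save=True),circ('top2',.438,-.021,.06,.018,.025))
print('a',circ('top2',.504,.151,.07,.029,.036),'a_w',circ('w9',.504,.151,.07,.029,.036));print('d',circ('top2',.4524,-.1704,.075,.012,.018))
```

```text
t 12.15 p [ 0.4457 -0.0087  0.1573] jaw deg -11.2 untilt [-0.0028  0.0064  0.    ] w 0.0874 F [-0.3  0.7  0.1] q [-0.94 -0.1   0.83  2.02  0.08  1.18 -0.33]
c [(np.float32(0.4378), np.float32(-0.0174), np.float32(19.3)), (np.float32(0.4476), np.float32(0.0129), np.float32(22.7)), (np.float32(0.4044), np.float32(0.0126), np.float32(22.5)), (np.float32(0.4881), np.float32(0.0351), np.float32(23.5))] [(np.float32(0.4359), np.float32(-0.0384), np.float32(22.7)), (np.float32(0.4513), np.float32(-0.0347), np.float32(18.2)), (np.float32(0.4202), np.float32(-0.0006), np.float32(20.2)), (np.float32(0.4712), np.float32(-0.0332), np.float32(19.4))]
a [(np.float32(0.5042), np.float32(0.1497), np.float32(30.8)), (np.float32(0.5136), np.float32(0.1392), np.float32(35.8)), (np.float32(0.4974), np.float32(0.1384), np.float32(35.8)), (np.float32(0.5143), np.float32(0.1531), np.float32(35.8))] a_w [(np.float32(0.5031), np.float32(0.1512), np.float32(32.1)), (np.float32(0.4869), np.float32(0.1336), np.float32(35.8)), (np.float32(0.5072), np.float32(0.1354), np.float32(33.7)), (np.float32(0.4941), np.float32(0.1238), np.float32(31.2))]
d [(np.float32(0.4522), np.float32(-0.1698), np.float32(14.8)), (np.float32(0.4698), np.float32(-0.1665), np.float32(14.8))]
```

apply_moves([
  {"translation":[-0.007,-0.01,-0.02],"turn":[-0.003,0.006,0],"hand":0.087},
  {"translation":[0,0,-0.035],"turn":[0,0,0],"hand":0.087},
  {"translation":[0,0,-0.035],"turn":[0,0,0],"hand":0.087},
  {"translation":[0,0,-0.02],"turn":[0,0,0],"hand":0.087},
  {"translation":[0,0,0],"turn":[0,0,0],"hand":0.087},
])

```text
time: 12.65
ee_pos: [0.4418, -0.0132, 0.0456]
eef_rot: [0.77, 0.638, 0.002, 0.002]
ft_force: [-0.7, -0.3, 0.7]
width: 0.0867
```

Run:
```python
from h import *
st()
```

```text
t 12.65 p [ 0.4418 -0.0132  0.0456] jaw deg -10.8 untilt [0.0006 0.0051 0.    ] w 0.0867 F [-0.7 -0.3  0.7] q [-0.91  0.12  0.89  2.15 -0.12  0.91 -0.14]
```

apply_moves([
  {"translation":[-0.003,-0.006,-0.008],"turn":[0,0.004,0],"hand":0.087},
  {"translation":[0,0,-0.007],"turn":[0,0,0],"hand":0.06},
  {"translation":[0,0,0],"turn":[0,0,0],"hand":0.05},
  {"translation":[0,0,0],"turn":[0,0,0],"hand":0.03},
  {"translation":[0,0,0],"turn":[0,0,0],"hand":0.03},
], newtons=12)

```text
time: 13.15
ee_pos: [0.4419, -0.016, 0.033]
eef_rot: [0.769, 0.639, 0.001, 0.002]
ft_force: [-0.5, -0.0, -0.1]
width: 0.0627
```

apply_moves([
  {"translation":[0,0,0],"turn":[0,0,0],"hand":0.03},
  {"translation":[0,0,0],"turn":[0,0,0],"hand":0.03},
  {"translation":[0,0,0],"turn":[0,0,0],"hand":0.03},
  {"translation":[0,0,0],"turn":[0,0,0],"hand":0.03},
])

```text
time: 13.55
ee_pos: [0.4427, -0.0154, 0.0341]
eef_rot: [0.769, 0.64, 0.002, 0.002]
ft_force: [0.8, -0.3, -0.6]
width: 0.0411
```

Run:
```python
from h import *
snap('wrist','w10');s=st()
print('c',circ('w10',*s['ee_pos'][:2],.06,.018,.025,save=True))
```

```text
t 13.6 p [ 0.4427 -0.0154  0.0341] jaw deg -10.5 untilt [0.0003 0.005  0.    ] w 0.0405 F [ 0.4  0.8 -0.9] q [-0.89  0.16  0.88  2.16 -0.16  0.88 -0.1 ]
c [(np.float64(0.4406), np.float64(-0.0197), np.float32(20.4)), (np.float64(0.4132), np.float64(-0.0216), np.float32(24.4)), (np.float64(0.4657), np.float64(-0.043), np.float32(23.1)), (np.float64(0.444), np.float64(-0.001), np.float32(18.8))]
```

apply_moves([
  {"translation":[0,0,0.02],"turn":[0,0,0],"hand":0.03},
  {"translation":[0,0,0.04],"turn":[0,0,0],"hand":0.03},
  {"translation":[0.0,0.0,0.04],"turn":[0,0,0],"hand":0.03},
  {"translation":[0.01,0.03,0.02],"turn":[0,0,0],"hand":0.03},
  {"translation":[0.016,0.04,0],"turn":[0,0,0],"hand":0.03},
], newtons=20)

```text
time: 14.1
ee_pos: [0.4665, 0.0505, 0.1585]
eef_rot: [0.772, 0.636, 0.001, 0.001]
ft_force: [1.9, -0.4, -1.2]
width: 0.0404
```

apply_moves([
  {"translation":[0.016,0.04,0],"turn":[0,0,0],"hand":0.03},
  {"translation":[0.012,0.03,0],"turn":[0,0,0],"hand":0.03},
  {"translation":[0.007,0.02,0],"turn":[0,0,0],"hand":0.03},
  {"translation":[0,0,0],"turn":[0,0,0],"hand":0.03},
])

```text
time: 14.5
ee_pos: [0.5037, 0.1504, 0.1593]
eef_rot: [0.77, 0.638, 0.003, 0.0]
ft_force: [-0.4, 0.6, -1.5]
width: 0.0406
```

Run:
```python
from h import *
s=st()
```

```text
t 14.5 p [0.5037 0.1504 0.1593] jaw deg -10.7 untilt [-0.0032  0.005   0.    ] w 0.0406 F [-0.4  0.6 -1.5] q [-1.09  0.17  0.79  1.83 -0.13  1.18 -0.44]
```

apply_moves([
  {"translation":[0.002,0.005,-0.01],"turn":[-0.003,0.005,0],"hand":0.03},
  {"translation":[0,0,-0.025],"turn":[0,0,0],"hand":0.03},
  {"translation":[0,0,-0.02],"turn":[0,0,0],"hand":0.03},
  {"translation":[0,0,-0.01],"turn":[0,0,0],"hand":0.03},
  {"translation":[0,0,-0.005],"turn":[0,0,0],"hand":0.03},
])

```text
time: 15.0
ee_pos: [0.5057, 0.1531, 0.0874]
eef_rot: [0.77, 0.638, -0.0, 0.001]
ft_force: [-0.1, -0.5, -0.1]
width: 0.0406
```

Run:
```python
from h import *
s=st()
```

```text
t 15.0 p [0.5057 0.1531 0.0874] jaw deg -10.8 untilt [0.001  0.0004 0.    ] w 0.0406 F [-0.1 -0.5 -0.1] q [-1.04  0.28  0.76  1.9  -0.22  1.05 -0.38]
```

apply_moves([
  {"translation":[0,0.003,-0.004],"turn":[0,0,0],"hand":0.03},
  {"translation":[0,0,-0.003],"turn":[0,0,0],"hand":0.03},
  {"translation":[0,0,-0.001],"turn":[0,0,0],"hand":0.03},
  {"translation":[0,0,0],"turn":[0,0,0],"hand":0.03},
])

```text
time: 15.4
ee_pos: [0.5063, 0.1559, 0.0802]
eef_rot: [0.771, 0.637, 0.001, 0.001]
ft_force: [0.3, 0.4, -0.5]
width: 0.0406
```

Run:
```python
from h import *
s=st()
```

```text
t 15.4 p [0.5063 0.1559 0.0802] jaw deg -10.8 untilt [0.0001 0.0016 0.    ] w 0.0406 F [ 0.3  0.4 -0.5] q [-1.04  0.3   0.76  1.9  -0.23  1.03 -0.37]
```

apply_moves([
  {"translation":[0,0,-0.002],"turn":[0,0,0],"hand":0.03},
  {"translation":[0,0,-0.001],"turn":[0,0,0],"hand":0.03},
])

```text
time: 15.6
ee_pos: [0.5068, 0.1562, 0.0779]
eef_rot: [0.771, 0.637, 0.001, 0.001]
ft_force: [-0.1, 0.3, -0.7]
width: 0.0407
```

apply_moves([
  {"translation":[0,0,0],"turn":[0,0,0],"hand":0.087},
  {"translation":[0,0,0],"turn":[0,0,0],"hand":0.087},
  {"translation":[0,0,0],"turn":[0,0,0],"hand":0.087},
  {"translation":[0,0,0],"turn":[0,0,0],"hand":0.087},
  {"translation":[0,0,0.02],"turn":[0,0,0],"hand":0.087},
])

```text
time: 16.1
ee_pos: [0.5057, 0.1558, 0.0966]
eef_rot: [0.771, 0.637, -0.0, 0.0]
ft_force: [0.2, 0.6, -0.1]
width: 0.0727
```

apply_moves([
  {"translation":[0,0,0.045],"turn":[0,0,0],"hand":0.087},
  {"translation":[0,-0.01,0.03],"turn":[0,0,0],"hand":0.087},
  {"translation":[-0.006,-0.045,0],"turn":[0,0,0],"hand":0.087},
  {"translation":[-0.006,-0.045,0],"turn":[0,0,0],"hand":0.087},
  {"translation":[-0.006,-0.045,0],"turn":[0,0,0],"hand":0.087},
])

```text
time: 16.6
ee_pos: [0.4885, 0.0131, 0.1769]
eef_rot: [0.767, 0.642, 0.002, 0.002]
ft_force: [1.1, -0.2, 0.2]
width: 0.0865
```

apply_moves([
  {"translation":[-0.008,-0.045,0],"turn":[0,0,0],"hand":0.087},
  {"translation":[-0.008,-0.045,0],"turn":[0,0,0],"hand":0.087},
  {"translation":[-0.008,-0.045,0],"turn":[0,0,0],"hand":0.087},
  {"translation":[-0.005,-0.03,0],"turn":[0,0,0],"hand":0.087},
  {"translation":[0,0,0],"turn":[0,0,0],"hand":0.087},
])

```text
time: 17.1
ee_pos: [0.4559, -0.1646, 0.1782]
eef_rot: [0.77, 0.638, 0.005, 0.002]
ft_force: [0.1, 0.6, -0.6]
width: 0.0871
```

Run:
```python
from h import *
s=st();snap('top','top3');snap('wrist','w11')
print('a',circ('top3',.504,.151,.07,.029,.036),'c',circ('top3',.504,.151,.103,.018,.024))
print('d',circ('w11',.4523,-.170,.075,.012,.018,save=True))
```

```text
t 17.1 p [ 0.4559 -0.1646  0.1782] jaw deg -10.7 untilt [-0.0029  0.0093  0.    ] w 0.0871 F [ 0.1  0.6 -0.6] q [-0.8   0.    1.08  1.92 -0.01  1.21  0.1 ]
a [(np.float32(0.5023), np.float32(0.1508), np.float32(31.2)), (np.float32(0.5158), np.float32(0.1456), np.float32(35.8)), (np.float32(0.5121), np.float32(0.1606), np.float32(35.8)), (np.float32(0.4914), np.float32(0.1602), np.float32(35.0))] c [(np.float32(0.5023), np.float32(0.1516), np.float32(20.9)), (np.float32(0.5072), np.float32(0.1422), np.float32(23.8)), (np.float32(0.4956), np.float32(0.1362), np.float32(23.4)), (np.float32(0.5192), np.float32(0.1373), np.float32(21.3))]
d [(np.float32(0.4517), np.float32(-0.1694), np.float32(14.7)), (np.float32(0.4097), np.float32(-0.1751), np.float32(14.0)), (np.float32(0.4236), np.float32(-0.1826), np.float32(17.0)), (np.float32(0.469), np.float32(-0.1946), np.float32(16.5))]
```

apply_moves([
  {"translation":[-0.002,-0.003,-0.03],"turn":[-0.003,0.009,0],"hand":0.087},
  {"translation":[0,0,-0.04],"turn":[0,0,0],"hand":0.087},
  {"translation":[0,0,-0.03],"turn":[0,0,0],"hand":0.087},
  {"translation":[0,0,-0.015],"turn":[0,0,0],"hand":0.08},
  {"translation":[0,0,0],"turn":[0,0,0],"hand":0.07},
])

```text
time: 17.7
ee_pos: [0.4579, -0.1555, 0.0587]
eef_rot: [0.765, 0.645, 0.002, -0.001]
ft_force: [-0.4, -0.2, 0.3]
width: 0.0785
```

Run:
```python
from h import *
s=st()
```

```text
t 17.7 p [ 0.4579 -0.1555  0.0587] jaw deg -9.7 untilt [-0.0033  0.0012  0.    ] w 0.0785 F [-0.4 -0.2  0.3] q [-0.68  0.28  1.03  2.04 -0.29  0.98  0.33]
```

apply_moves([
  {"translation":[-0.0045,-0.0115,-0.005],"turn":[-0.003,0,0],"hand":0.07},
  {"translation":[0,0,0],"turn":[0,0,0],"hand":0.07},
])

```text
time: 17.9
ee_pos: [0.4543, -0.165, 0.0541]
eef_rot: [0.763, 0.646, 0.0, -0.0]
ft_force: [0.5, -0.2, 0.1]
width: 0.0718
```

Run:
```python
from h import *
s=st()
```

```text
t 17.9 p [ 0.4543 -0.165   0.0541] jaw deg -9.5 untilt [-0.0003  0.0002  0.    ] w 0.0718 F [ 0.5 -0.2  0.1] q [-0.65  0.29  1.03  2.05 -0.3   0.97  0.36]
```

apply_moves([
  {"translation":[-0.001,-0.0025,-0.002],"turn":[0,0,0],"hand":0.05},
  {"translation":[0,0,0],"turn":[0,0,0],"hand":0.04},
  {"translation":[0,0,0],"turn":[0,0,0],"hand":0.02},
  {"translation":[0,0,0],"turn":[0,0,0],"hand":0.02},
  {"translation":[0,0,0],"turn":[0,0,0],"hand":0.02},
], newtons=12)

```text
time: 18.4
ee_pos: [0.4562, -0.1648, 0.0546]
eef_rot: [0.762, 0.647, 0.002, 0.001]
ft_force: [0.3, -0.4, 1.0]
width: 0.038
```

apply_moves([
  {"translation":[0,0,0],"turn":[0,0,0],"hand":0.02},
  {"translation":[0,0,0],"turn":[0,0,0],"hand":0.02},
  {"translation":[0,0,0],"turn":[0,0,0],"hand":0.02},
  {"translation":[0,0,0],"turn":[0,0,0],"hand":0.02},
])

```text
time: 18.8
ee_pos: [0.4562, -0.1647, 0.0547]
eef_rot: [0.762, 0.647, 0.002, 0.001]
ft_force: [-0.1, -0.4, -0.2]
width: 0.0283
```

Run:
```python
from h import *
snap('wrist','w12');s=st()
print('d',circ('w12',*s['ee_pos'][:2],.075,.012,.018,save=True))
```

```text
t 18.85 p [ 0.4563 -0.1647  0.0547] jaw deg -9.3 untilt [-0.0023  0.0046  0.    ] w 0.0283 F [ 0.5  0.4 -0.3] q [-0.65  0.29  1.02  2.04 -0.3   0.96  0.37]
d [(np.float64(0.4542), np.float64(-0.1709), np.float32(15.2)), (np.float64(0.4178), np.float64(-0.1435), np.float32(16.9)), (np.float64(0.4745), np.float64(-0.1893), np.float32(17.4)), (np.float64(0.4096), np.float64(-0.1308), np.float32(17.8))]
```

apply_moves([
  {"translation":[0,0,0.02],"turn":[-0.002,0.0046,0],"hand":0.02},
  {"translation":[0,0,0.045],"turn":[0,0,0],"hand":0.02},
  {"translation":[0,0,0.045],"turn":[0,0,0],"hand":0.02},
  {"translation":[0,0.02,0.03],"turn":[0,0,0],"hand":0.02},
  {"translation":[0.007,0.045,0.01],"turn":[0,0,0],"hand":0.02},
], newtons=20)

```text
time: 19.35
ee_pos: [0.4593, -0.1051, 0.2078]
eef_rot: [0.767, 0.642, -0.003, -0.001]
ft_force: [1.8, 1.4, -0.5]
width: 0.0283
```

apply_moves([
  {"translation":[0.008,0.045,0],"turn":[0,0,0],"hand":0.02},
  {"translation":[0.008,0.045,0],"turn":[0,0,0],"hand":0.02},
  {"translation":[0.008,0.045,0],"turn":[0,0,0],"hand":0.02},
  {"translation":[0.008,0.045,0],"turn":[0,0,0],"hand":0.02},
  {"translation":[0.006,0.035,0],"turn":[0,0,0],"hand":0.02},
])

```text
time: 19.85
ee_pos: [0.4985, 0.1193, 0.2111]
eef_rot: [0.767, 0.642, 0.002, -0.002]
ft_force: [0.7, -0.7, 0.1]
width: 0.0281
```

apply_moves([
  {"translation":[0.002,0.02,0],"turn":[0,0,0],"hand":0.02},
  {"translation":[0,0,0],"turn":[0,0,0],"hand":0.02},
  {"translation":[0,0,0],"turn":[0,0,0],"hand":0.02},
])

```text
time: 20.15
ee_pos: [0.5, 0.1438, 0.2101]
eef_rot: [0.765, 0.644, 0.0, -0.002]
ft_force: [-0.8, -1.1, -1.3]
width: 0.0282
```

Run:
```python
from h import *
s=st()
```

```text
t 20.15 p [0.5    0.1438 0.2101] jaw deg -9.8 untilt [-0.0031 -0.0014 -0.    ] w 0.0282 F [-0.8 -1.1 -1.3] q [-1.14  0.11  0.85  1.78 -0.09  1.29 -0.45]
```

apply_moves([
  {"translation":[0.004,0.0135,-0.01],"turn":[-0.003,-0.001,0],"hand":0.02},
  {"translation":[0,0,-0.02],"turn":[0,0,0],"hand":0.02},
  {"translation":[0,0,-0.01],"turn":[0,0,0],"hand":0.02},
  {"translation":[0,0,0],"turn":[0,0,0],"hand":0.02},
])

```text
time: 20.55
ee_pos: [0.5049, 0.1512, 0.1701]
eef_rot: [0.768, 0.641, 0.001, -0.0]
ft_force: [-0.4, 0.1, -0.3]
width: 0.0284
```

Run:
```python
from h import *
snap('wrist','w13');s=st();b=s['ee_pos'][2]-.0547
print('bottom',b,'d',circ('w13',*s['ee_pos'][:2],b+.075,.012,.018,save=True),'c',circ('w13',.5023,.1516,.103,.018,.024))
```

```text
t 20.6 p [0.5053 0.151  0.1707] jaw deg -10.4 untilt [-0.0012  0.0014  0.    ] w 0.0281 F [ 0.7  0.2 -0.2] q [-1.13  0.17  0.84  1.81 -0.14  1.21 -0.43]
bottom 0.11603966208156549 d [(np.float64(0.5088), np.float64(0.1872), np.float32(17.8)), (np.float64(0.5077), np.float64(0.1767), np.float32(17.0)), (np.float64(0.5178), np.float64(0.1917), np.float32(17.8)), (np.float64(0.5025), np.float64(0.1459), np.float32(14.7))] c [(np.float32(0.5081), np.float32(0.1604), np.float32(23.4)), (np.float32(0.4942), np.float32(0.0967), np.float32(23.4)), (np.float32(0.501), np.float32(0.1514), np.float32(21.3)), (np.float32(0.5074), np.float32(0.172), np.float32(20.9))]
```

apply_moves([
  {"translation":[-0.001,0.006,0],"turn":[0,0,0],"hand":0.02},
  {"translation":[0,0,0],"turn":[0,0,0],"hand":0.02},
])

```text
time: 20.8
ee_pos: [0.5048, 0.1566, 0.1722]
eef_rot: [0.769, 0.64, 0.002, -0.0]
ft_force: [0.2, 1.2, -1.0]
width: 0.0279
```

apply_moves([
  {"translation":[0,0,-0.008],"turn":[0,0,0],"hand":0.02},
  {"translation":[0,0,-0.008],"turn":[0,0,0],"hand":0.02},
  {"translation":[0,0,-0.01],"turn":[0,0,0],"hand":0.02},
  {"translation":[0,0,-0.01],"turn":[0,0,0],"hand":0.02},
])

```text
time: 21.2
ee_pos: [0.5058, 0.1572, 0.1354]
eef_rot: [0.768, 0.64, 0.004, -0.0]
ft_force: [0.2, -0.2, -0.9]
width: 0.0282
```

Run:
```python
from h import *
s=st()
```

```text
t 21.2 p [0.5058 0.1572 0.1354] jaw deg -10.4 untilt [-0.0047  0.0055  0.    ] w 0.0282 F [ 0.2 -0.2 -0.9] q [-1.12  0.22  0.83  1.85 -0.18  1.14 -0.41]
```

apply_moves([
  {"translation":[-0.001,0,-0.008],"turn":[-0.0047,0.0055,0],"hand":0.02},
  {"translation":[0,0,-0.01],"turn":[0,0,0],"hand":0.02},
  {"translation":[0,0,-0.007],"turn":[0,0,0],"hand":0.02},
  {"translation":[0,0,-0.003],"turn":[0,0,0],"hand":0.02},
])

```text
time: 21.6
ee_pos: [0.5037, 0.1566, 0.1029]
eef_rot: [0.768, 0.64, -0.002, 0.0]
ft_force: [0.0, -0.1, -0.7]
width: 0.0278
```

Run:
```python
from h import *
s=st()
```

```text
t 21.6 p [0.5037 0.1566 0.1029] jaw deg -10.4 untilt [ 0.0026 -0.0029  0.    ] w 0.0278 F [ 0.  -0.1 -0.7] q [-1.09  0.27  0.81  1.88 -0.22  1.08 -0.38]
```

apply_moves([
  {"translation":[0,0,0],"turn":[0,0,0],"hand":0.06},
  {"translation":[0,0,0],"turn":[0,0,0],"hand":0.06},
  {"translation":[0,0,0],"turn":[0,0,0],"hand":0.06},
  {"translation":[0,0,0.01],"turn":[0,0,0],"hand":0.06},
  {"translation":[0,0,0.03],"turn":[0,0,0],"hand":0.06},
])

```text
time: 22.1
ee_pos: [0.5022, 0.1558, 0.1421]
eef_rot: [0.769, 0.64, -0.004, 0.0]
ft_force: [-0.1, 0.3, 0.1]
width: 0.0568
```

apply_moves([
  {"translation":[0,0,0.04],"turn":[0,0,0.145],"hand":0.06},
  {"translation":[0,0,0.04],"turn":[0,0,0.145],"hand":0.06},
  {"translation":[0,-0.03,0.03],"turn":[0,0,0.145],"hand":0.06},
  {"translation":[0,-0.04,0],"turn":[0,0,0.145],"hand":0.06},
  {"translation":[0,-0.04,0],"turn":[0,0,0.145],"hand":0.06},
])

```text
time: 22.6
ee_pos: [0.5036, 0.0476, 0.265]
eef_rot: [0.482, 0.876, 0.0, 0.005]
ft_force: [0.7, -0.4, 0.4]
width: 0.0596
```

apply_moves([
  {"translation":[0,0,0],"turn":[0,0,0.145],"hand":0.06},
  {"translation":[0,0,0],"turn":[0,0,0.145],"hand":0.06},
])

```text
time: 22.8
ee_pos: [0.5044, 0.0403, 0.2684]
eef_rot: [0.35, 0.937, 0.003, 0.006]
ft_force: [0.7, 0.5, -0.2]
width: 0.0601
```

Run:
```python
from h import *
s=st();snap('top','top4');snap('wrist','w14');snap('scene','sc4')
print('d',circ('top4',.502,.151,.121,.012,.018),circ('w14',.502,.151,.121,.012,.018))
print('c',circ('top4',.502,.151,.103,.018,.024))
t=cv2.imread('pics/top4.png')[195:285,125:285];z=cv2.imread('pics/sc4.png')[130:270,130:290];w=cv2.imread('pics/w14.png')
o=np.zeros((560,800,3),np.uint8);o[:280,:498]=cv2.resize(t,(498,280),interpolation=3);o[280:,:320]=cv2.resize(z,(320,280),interpolation=3);o[280:,400:773]=cv2.resize(w,(373,280));cv2.imwrite('pics/v4.png',o)
```

```text
t 22.8 p [0.5044 0.0403 0.2684] jaw deg 49.0 untilt [-0.0022  0.0131  0.    ] w 0.0601 F [ 0.7  0.5 -0.2] q [-1.02 -0.    0.87  1.73  0.    1.4   0.7 ]
d [(np.float32(0.4594), np.float32(0.1804), np.float32(16.5)), (np.float32(0.4876), np.float32(0.1827), np.float32(17.8)), (np.float32(0.5393), np.float32(0.1872), np.float32(15.9)), (np.float32(0.5041), np.float32(0.1861), np.float32(17.4))] [(np.float32(0.4996), np.float32(0.1527), np.float32(15.3)), (np.float32(0.4917), np.float32(0.1414), np.float32(17.8)), (np.float32(0.4767), np.float32(0.1201), np.float32(16.1)), (np.float32(0.4973), np.float32(0.1287), np.float32(17.0))]
c [(np.float32(0.4973), np.float32(0.1842), np.float32(21.3)), (np.float32(0.4666), np.float32(0.1797), np.float32(23.4)), (np.float32(0.4538), np.float32(0.1763), np.float32(20.0)), (np.float32(0.4999), np.float32(0.1744), np.float32(23.8))]
```

View pics/v4.png

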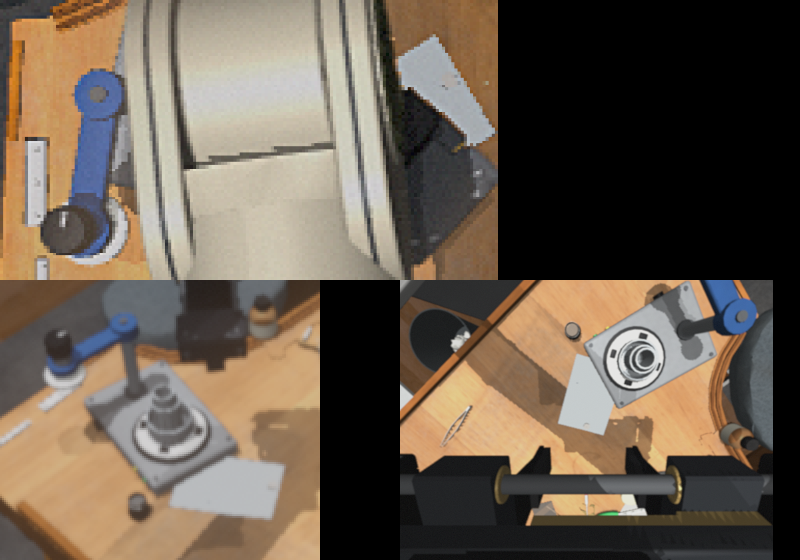

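The baskets are nested and upright: the wrist inset shows concentric rims, with d at about (.500,.153). Next I turn the hand counter-clockwise and go over the knob.

apply_moves([
  {"translation":[-0.01,0.02,0],"turn":[-0.002,0.013,0.145],"hand":0.07},
  {"translation":[-0.015,0.035,0],"turn":[0,0,0.145],"hand":0.07},
  {"translation":[-0.015,0.035,0],"turn":[0,0,0.145],"hand":0.07},
  {"translation":[-0.015,0.035,0],"turn":[0,0,0.145],"hand":0.07},
  {"translation":[-0.01,0.035,0],"turn":[0,0,0.145],"hand":0.07},
])

```text
time: 23.45
ee_pos: [0.4377, 0.202, 0.27]
eef_rot: [0.005, 1.0, 0.0, 0.001]
ft_force: [0.9, 1.0, 0.9]
width: 0.07
```

apply_moves([
  {"translation":[-0.01,0.035,0],"turn":[0,0,0.145],"hand":0.07},
  {"translation":[-0.005,0.02,0],"turn":[0,0,0.145],"hand":0.07},
  {"translation":[0,0,0],"turn":[0,0,0.145],"hand":0.07},
  {"translation":[0,0,0],"turn":[0,0,0.145],"hand":0.07},
  {"translation":[0,0,0],"turn":[0,0,0.145],"hand":0.07},
])

```text
time: 23.95
ee_pos: [0.4168, 0.2682, 0.2705]
eef_rot: [-0.358, 0.934, 0.0, 0.0]
ft_force: [-0.6, -0.2, -0.7]
width: 0.0695
```

Run:
```python
from h import *
s=st()
```

```text
t 23.95 p [0.4168 0.2682 0.2705] jaw deg 131.9 untilt [-0.0006  0.0003  0.    ] w 0.0695 F [-0.6 -0.2 -0.7] q [-1.29 -0.01  0.63  1.73  0.01  1.42  1.64]
```

apply_moves([
  {"translation":[0.0075,-0.008,0],"turn":[0,0,0.1],"hand":0.07},
  {"translation":[0,0,0],"turn":[0,0,0.08],"hand":0.07},
  {"translation":[0,0,0],"turn":[0,0,0],"hand":0.07},
])

```text
time: 24.25
ee_pos: [0.4235, 0.2619, 0.271]
eef_rot: [-0.44, 0.898, -0.0, 0.0]
ft_force: [0.7, 1.0, -0.3]
width: 0.0699
```

Run:
```python
from h import *
s=st();snap('wrist','w15');print(proj('w15',(.4236,.259,.207)))
print(circ('w15',.4236,.259,.207,.014,.019,save=True))
im=cv2.imread('pics/w15.png');cv2.imwrite('pics/v5.png',np.hstack([cv2.resize(im,(400,300)),cv2.cvtColor(cv2.resize(cv2.imread('pics/w15_r.png',0),(300,300)),8)]))
```

```text
t 24.25 p [0.4235 0.2619 0.271 ] jaw deg 142.2 untilt [0.0002 0.0003 0.    ] w 0.0699 F [ 0.7  1.  -0.3] q [-1.28 -0.    0.64  1.73  0.    1.42  1.84]
(np.float64(277.3504472133364), np.float64(221.00582524184793))
[(np.float32(0.4219), np.float32(0.2596), np.float32(16.7)), (np.float32(0.414), np.float32(0.2502), np.float32(17.1)), (np.float32(0.4178), np.float32(0.2172), np.float32(15.9)), (np.float32(0.4298), np.float32(0.2194), np.float32(17.9))]
```

View pics/v5.png

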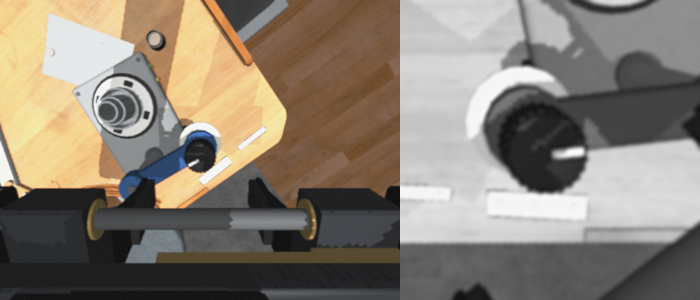

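apply_moves([
  {"translation":[0,-0.0015,-0.03],"turn":[0,0,0],"hand":0.07},
  {"translation":[0,0,-0.03],"turn":[0,0,0],"hand":0.07},
  {"translation":[0,0,-0.02],"turn":[0,0,0],"hand":0.07},
  {"translation":[0,0,-0.007],"turn":[0,0,0],"hand":0.07},
  {"translation":[0,0,0],"turn":[0,0,0],"hand":0.07},
])

```text
time: 24.8
ee_pos: [0.4231, 0.2619, 0.1827]
eef_rot: [-0.429, 0.903, 0.0, 0.001]
ft_force: [0.2, -0.3, 0.4]
width: 0.0702
```

Run:
```python
from h import *
s=st()
```

```text
t 24.8 p [0.4231 0.2619 0.1827] jaw deg 140.8 untilt [-0.0014  0.0023  0.    ] w 0.0702 F [ 0.2 -0.3  0.4] q [-1.27  0.06  0.65  1.86 -0.04  1.23  1.85]
```

apply_moves([
  {"translation":[-0.001,-0.0015,-0.006],"turn":[0,0.002,0],"hand":0.06},
  {"translation":[0,0,0],"turn":[0,0,0],"hand":0.045},
  {"translation":[0,0,0],"turn":[0,0,0],"hand":0.02},
  {"translation":[0,0,0],"turn":[0,0,0],"hand":0.02},
  {"translation":[0,0,0],"turn":[0,0,0],"hand":0.02},
], newtons=25)

```text
time: 25.3
ee_pos: [0.4234, 0.2616, 0.1796]
eef_rot: [-0.428, 0.904, 0.001, 0.002]
ft_force: [-0.1, 0.1, -0.4]
width: 0.0377
```

apply_moves([
  {"translation":[0,0,0],"turn":[0,0,0],"hand":0.02},
  {"translation":[0,0,0],"turn":[0,0,0],"hand":0.02},
  {"translation":[0,0,0],"turn":[0,0,0],"hand":0.02},
  {"translation":[0,0,0],"turn":[0,0,0],"hand":0.02},
])

```text
time: 25.7
ee_pos: [0.4246, 0.2613, 0.1798]
eef_rot: [-0.427, 0.904, 0.001, 0.004]
ft_force: [1.9, 0.0, -1.8]
width: 0.0321
```

Run:
```python
from h import *
s=st()
```

```text
t 25.7 p [0.4246 0.2613 0.1798] jaw deg 140.6 untilt [-0.005   0.0055  0.    ] w 0.0321 F [ 1.9  0.  -1.8] q [-1.26  0.06  0.65  1.87 -0.04  1.22  1.85]
```

apply_moves([
  {"translation":[0,-0.0175,0],"turn":[0,0,0],"hand":0.02},
  {"translation":[0.003,-0.017,0],"turn":[0,0,0],"hand":0.02},
  {"translation":[0.0055,-0.0165,0],"turn":[0,0,0],"hand":0.02},
])

```text
time: 26.0
ee_pos: [0.4309, 0.2127, 0.1798]
eef_rot: [-0.43, 0.903, 0.003, 0.003]
ft_force: [1.2, 3.7, -2.1]
width: 0.0323
```

```bash
cat >> h.py <<'E'
def arc(P=(.5243,.2508)):
    s=st();d=s['ee_pos'][:2]-P;print('r',np.hypot(*d).round(4),'ang',(np.degrees(np.arctan2(d[1],d[0]))%360).round(1),'Tq',s['torque'].round(2));return s
E
python3 -c "
from h import *
arc()"
```

```text
t 26.0 p [0.4309 0.2127 0.1798] jaw deg 141.0 untilt [-0.0076  0.0032  0.    ] w 0.0323 F [ 1.2  3.7 -2.1] q [-1.22  0.01  0.69  1.91 -0.01  1.22  1.93]
r 0.1009 ang 202.2 Tq [ 1.08 -0.11  0.05]
```

apply_moves([
  {"translation":[0.0085,-0.015,0],"turn":[-0.007,0.003,0],"hand":0.02},
  {"translation":[0.0105,-0.014,0],"turn":[0,0,0],"hand":0.02},
  {"translation":[0.0125,-0.012,0],"turn":[0,0,0],"hand":0.02},
])

```text
time: 26.3
ee_pos: [0.4615, 0.1708, 0.1799]
eef_rot: [-0.432, 0.902, 0.003, 0.0]
ft_force: [2.7, 10.0, -6.6]
width: 0.0323
```

```bash
python3 -c "
from h import *
arc()"
```

```text
t 26.3 p [0.4615 0.1708 0.1799] jaw deg 141.1 untilt [-0.0052 -0.0022 -0.    ] w 0.0323 F [ 2.7 10.  -6.6] q [-1.16  0.05  0.75  1.88 -0.04  1.23  2.06]
r 0.1017 ang 231.9 Tq [ 2.11 -0.64  0.07]
```

apply_moves([
  {"translation":[0.0165,-0.007,0],"turn":[-0.005,-0.002,0],"hand":0.02},
  {"translation":[0.0155,-0.0065,0],"turn":[0,0,0],"hand":0.02},
])

```text
time: 26.5
ee_pos: [0.4924, 0.1542, 0.1797]
eef_rot: [-0.431, 0.902, 0.001, -0.002]
ft_force: [-1.5, 6.7, 0.1]
width: 0.0322
```

```bash
python3 -c "
from h import *
arc()"
```

```text
t 26.5 p [0.4924 0.1542 0.1797] jaw deg 141.1 untilt [ 0.0002 -0.0051  0.    ] w 0.0322 F [-1.5  6.7  0.1] q [-1.11  0.13  0.78  1.82 -0.1   1.23  2.17]
r 0.1018 ang 251.7 Tq [1.64 0.36 0.06]
```

apply_moves([
  {"translation":[0.01,-0.001,0],"turn":[0,-0.005,0],"hand":0.02},
])

```text
time: 26.6
ee_pos: [0.5027, 0.1519, 0.1797]
eef_rot: [-0.431, 0.902, 0.0, -0.001]
ft_force: [-3.3, -1.5, 3.5]
width: 0.0322
```

apply_moves([
  {"translation":[0.005,-0.0005,0],"turn":[0,0,0],"hand":0.02},
])

```text
time: 26.7
ee_pos: [0.5066, 0.151, 0.1794]
eef_rot: [-0.43, 0.903, 0.001, -0.002]
ft_force: [-23.5, 2.6, 15.0]
width: 0.0323
```

apply_moves([
  {"translation":[0.004,0,0],"turn":[0,0,0],"hand":0.02},
])

```text
time: 26.8
ee_pos: [0.507, 0.1513, 0.1792]
eef_rot: [-0.431, 0.902, 0.003, -0.006]
ft_force: [-31.1, -0.0, 21.8]
width: 0.0322
```

```bash
python3 -c "
from h import *
arc()"
```

```text
t 26.8 p [0.507  0.1513 0.1792] jaw deg 141.0 untilt [ 0.0007 -0.014   0.    ] w 0.0322 F [-31.1  -0.   21.8] q [-1.08  0.18  0.79  1.78 -0.14  1.25  2.21]
r 0.101 ang 260.1 Tq [0.19 7.1  0.1 ]
```

The arm is at its stop. I'll relax the push and turn the knob clockwise.

apply_moves([
  {"translation":[-0.002,0,0],"turn":[0,-0.014,0],"hand":0.02},
  {"translation":[0,0,0],"turn":[0,0,-0.1],"hand":0.02},
  {"translation":[0,0,0],"turn":[0,0,-0.1],"hand":0.02},
  {"translation":[0,0,0],"turn":[0,0,-0.1],"hand":0.02},
], newtons=30)

```text
time: 27.2
ee_pos: [0.5044, 0.1514, 0.1797]
eef_rot: [-0.287, 0.958, 0.0, -0.0]
ft_force: [2.1, -0.6, -1.1]
width: 0.0324
```

```bash
python3 -c "
from h import *
arc()"
```

```text
t 27.2 p [0.5044 0.1514 0.1797] jaw deg 123.4 untilt [-0.     -0.0005 -0.    ] w 0.0324 F [ 2.1 -0.6 -1.1] q [-1.12  0.16  0.82  1.8  -0.12  1.23  1.89]
r 0.1013 ang 258.7 Tq [ 0.47 -0.04  0.06]
```

apply_moves([
  {"translation":[0.001,0,0],"turn":[0,0,-0.14],"hand":0.02},
  {"translation":[0,0,0],"turn":[0,0,-0.14],"hand":0.02},
  {"translation":[0,0,0],"turn":[0,0,-0.14],"hand":0.02},
  {"translation":[0,0,0],"turn":[0,0,-0.14],"hand":0.02},
  {"translation":[0,0,0],"turn":[0,0,-0.14],"hand":0.02},
])

```text
time: 27.7
ee_pos: [0.505, 0.1507, 0.1797]
eef_rot: [0.073, 0.997, 0.0, 0.0]
ft_force: [0.3, -0.5, -3.3]
width: 0.0322
```

```bash
python3 -c "
from h import *
arc()"
```

```text
t 27.7 p [0.505  0.1507 0.1797] jaw deg 81.6 untilt [-0.0005  0.0003  0.    ] w 0.0322 F [ 0.3 -0.5 -3.3] q [-1.19  0.17  0.91  1.8  -0.15  1.23  1.19]
r 0.102 ang 259.1 Tq [ 0.32 -0.07  0.05]
```

apply_moves([
  {"translation":[0.0005,0.0005,0],"turn":[0,0,-0.14],"hand":0.02},
  {"translation":[0,0,0],"turn":[0,0,-0.14],"hand":0.02},
  {"translation":[0,0,0],"turn":[0,0,-0.14],"hand":0.02},
  {"translation":[0,0,0],"turn":[0,0,-0.14],"hand":0.02},
  {"translation":[0,0,0],"turn":[0,0,-0.14],"hand":0.02},
])

```text
time: 28.2
ee_pos: [0.5048, 0.1499, 0.1797]
eef_rot: [0.425, 0.905, 0.0, 0.0]
ft_force: [-2.0, -1.0, -1.3]
width: 0.0321
```

apply_moves([
  {"translation":[0.0,0.0005,0],"turn":[0,0,-0.14],"hand":0.02},
  {"translation":[0,0,0],"turn":[0,0,-0.14],"hand":0.02},
  {"translation":[0,0,0],"turn":[0,0,-0.14],"hand":0.02},
  {"translation":[0,0,0],"turn":[0,0,-0.14],"hand":0.02},
  {"translation":[0,0,0],"turn":[0,0,-0.14],"hand":0.02},
])

```text
time: 28.7
ee_pos: [0.5041, 0.1496, 0.1797]
eef_rot: [0.72, 0.694, -0.0, 0.0]
ft_force: [-2.5, 0.1, -0.7]
width: 0.0324
```

```bash
python3 -c "
from h import *
arc()"
```

```text
t 28.7 p [0.5041 0.1496 0.1797] jaw deg -2.1 untilt [ 0.0007 -0.0004  0.    ] w 0.0324 F [-2.5  0.1 -0.7] q [-1.38  0.23  1.15  1.81 -0.22  1.24 -0.2 ]
r 0.1032 ang 258.7 Tq [-0.13 -0.04 -0.  ]
```

apply_moves([
  {"translation":[0.0005,0.001,0],"turn":[0,0,-0.14],"hand":0.02},
  {"translation":[0,0,0],"turn":[0,0,-0.14],"hand":0.02},
  {"translation":[0,0,0],"turn":[0,0,-0.14],"hand":0.02},
  {"translation":[0,0,0],"turn":[0,0,-0.14],"hand":0.02},
])

```text
time: 29.1
ee_pos: [0.5038, 0.1496, 0.1797]
eef_rot: [0.889, 0.458, -0.001, 0.0]
ft_force: [-2.2, 0.6, -0.9]
width: 0.0321
```

```bash
python3 -c "
from h import *
arc()"
```

```text
t 29.1 p [0.5038 0.1496 0.1797] jaw deg -35.5 untilt [ 0.0018 -0.0024  0.    ] w 0.0321 F [-2.2  0.6 -0.9] q [-1.45  0.29  1.26  1.81 -0.29  1.25 -0.72]
r 0.1033 ang 258.5 Tq [-0.22  0.14  0.12]
```

Joint 3 is nearing its limit, so I'll let go, turn the hand back and regrip.

apply_moves([
  {"translation":[0,0,0],"turn":[0,0,0],"hand":0.065},
  {"translation":[0,0,0],"turn":[0,0,0],"hand":0.065},
  {"translation":[0,0,0],"turn":[0,0,0],"hand":0.065},
  {"translation":[0,0,0],"turn":[0,0,0],"hand":0.065},
  {"translation":[0,0,0.03],"turn":[0,0,0],"hand":0.065},
])

```text
time: 29.6
ee_pos: [0.5022, 0.1492, 0.2078]
eef_rot: [0.887, 0.462, -0.004, 0.001]
ft_force: [-0.0, 1.0, 1.0]
width: 0.062
```

apply_moves([
  {"translation":[0,0,0.03],"turn":[0,0,0.145],"hand":0.065},
  {"translation":[0,0,0],"turn":[0,0,0.145],"hand":0.065},
  {"translation":[0,0,0],"turn":[0,0,0.145],"hand":0.065},
  {"translation":[0,0,0],"turn":[0,0,0.145],"hand":0.065},
  {"translation":[0,0,0],"turn":[0,0,0.145],"hand":0.065},
])

```text
time: 30.1
ee_pos: [0.5044, 0.1487, 0.2429]
eef_rot: [0.656, 0.755, 0.0, 0.002]
ft_force: [0.1, -0.1, 0.7]
width: 0.0649
```

apply_moves([
  {"translation":[0,0,0],"turn":[0,0,0.145],"hand":0.065},
  {"translation":[0,0,0],"turn":[0,0,0.145],"hand":0.065},
  {"translation":[0,0,0],"turn":[0,0,0.145],"hand":0.065},
  {"translation":[0,0,0],"turn":[0,0,0.145],"hand":0.065},
  {"translation":[0,0,0],"turn":[0,0,0.145],"hand":0.065},
])

```text
time: 30.6
ee_pos: [0.5049, 0.148, 0.2437]
eef_rot: [0.334, 0.943, 0.002, 0.002]
ft_force: [0.6, -0.0, -0.8]
width: 0.0648
```

apply_moves([
  {"translation":[0,0,0],"turn":[0,0,0.145],"hand":0.065},
  {"translation":[0,0,0],"turn":[0,0,0.145],"hand":0.065},
  {"translation":[0,0,0],"turn":[0,0,0.145],"hand":0.065},
  {"translation":[0,0,0],"turn":[0,0,0.145],"hand":0.065},
  {"translation":[0,0,0],"turn":[0,0,0],"hand":0.065},
])

```text
time: 31.1
ee_pos: [0.5053, 0.1469, 0.2443]
eef_rot: [0.039, 0.999, 0.004, 0.002]
ft_force: [0.3, -1.0, 0.2]
width: 0.0651
```

```bash
python3 -c "
from h import *
s=arc();snap('wrist','w16');x,y=s['ee_pos'][:2]
print('knob',circ('w16',.5035,.15,.207,.014,.019,save=True))"
```

```text
t 31.1 p [0.5053 0.1469 0.2443] jaw deg 85.5 untilt [-0.0073  0.0039  0.    ] w 0.0651 F [ 0.3 -1.   0.2] q [-1.28  0.11  0.99  1.72 -0.1   1.36  1.23]
r 0.1056 ang 259.7 Tq [ 0.04  0.03 -0.02]
knob [(np.float32(0.4722), np.float32(0.1521), np.float32(17.9)), (np.float32(0.4864), np.float32(0.1521), np.float32(15.8)), (np.float32(0.5018), np.float32(0.1517), np.float32(16.6)), (np.float32(0.4617), np.float32(0.1581), np.float32(18.8))]
```

apply_moves([
  {"translation":[-0.001,0.004,-0.02],"turn":[-0.007,0.004,0],"hand":0.065},
  {"translation":[0,0,-0.025],"turn":[0,0,0],"hand":0.065},
  {"translation":[0,0,-0.014],"turn":[0,0,0],"hand":0.065},
  {"translation":[0,0,0],"turn":[0,0,0],"hand":0.065},
])

```text
time: 31.55
ee_pos: [0.505, 0.151, 0.1844]
eef_rot: [0.049, 0.999, 0.001, 0.001]
ft_force: [0.3, 0.8, -0.1]
width: 0.0647
```

```bash
python3 -c "
from h import *
s=arc()"
```

```text
t 31.55 p [0.505  0.151  0.1844] jaw deg 84.4 untilt [-0.0016  0.002   0.    ] w 0.0647 F [ 0.3  0.8 -0.1] q [-1.25  0.18  0.98  1.8  -0.16  1.24  1.25]
r 0.1017 ang 259.0 Tq [ 0.   -0.01 -0.01]
```

apply_moves([
  {"translation":[0,0,-0.004],"turn":[0,0,0],"hand":0.05},
  {"translation":[0,0,0],"turn":[0,0,0],"hand":0.02},
  {"translation":[0,0,0],"turn":[0,0,0],"hand":0.02},
  {"translation":[0,0,0],"turn":[0,0,0],"hand":0.02},
  {"translation":[0,0,0],"turn":[0,0,0],"hand":0.02},
], newtons=30)

```text
time: 32.05
ee_pos: [0.5064, 0.151, 0.1829]
eef_rot: [0.051, 0.999, 0.002, 0.002]
ft_force: [-1.3, -6.8, -0.0]
width: 0.0331
```

apply_moves([
  {"translation":[0,0,0],"turn":[0,0,0],"hand":0.02},
  {"translation":[0,0,0],"turn":[0,0,0],"hand":0.02},
  {"translation":[0,0,0],"turn":[0,0,0],"hand":0.02},
])

```text
time: 32.35
ee_pos: [0.5063, 0.1505, 0.1829]
eef_rot: [0.051, 0.999, 0.001, 0.002]
ft_force: [-0.2, -0.8, -1.5]
width: 0.0321
```

apply_moves([
  {"translation":[0.002,0,0],"turn":[0,0,-0.1],"hand":0.02},
  {"translation":[0.001,0,0],"turn":[0,0,-0.14],"hand":0.02},
  {"translation":[0,0,0],"turn":[0,0,-0.14],"hand":0.02},
  {"translation":[0,0,0],"turn":[0,0,-0.14],"hand":0.02},
])

```text
time: 32.75
ee_pos: [0.5064, 0.1495, 0.1829]
eef_rot: [0.314, 0.95, 0.0, -0.001]
ft_force: [-2.4, -1.9, 0.3]
width: 0.032
```

```bash
python3 -c "
from h import *
s=arc()"
```

```text
t 32.75 p [0.5064 0.1495 0.1829] jaw deg 53.4 untilt [-0.0014 -0.0023 -0.    ] w 0.032 F [-2.4 -1.9  0.3] q [-1.31  0.21  1.07  1.8  -0.2   1.25  0.75]
r 0.1028 ang 260.0 Tq [-0.31  0.35  0.11]
```

apply_moves([
  {"translation":[0,0.001,0],"turn":[0,0,-0.14],"hand":0.02},
  {"translation":[0,0,0],"turn":[0,0,-0.14],"hand":0.02},
  {"translation":[0,0,0],"turn":[0,0,-0.14],"hand":0.02},
  {"translation":[0,0,0],"turn":[0,0,-0.14],"hand":0.02},
  {"translation":[0,0.001,0],"turn":[0,0,-0.14],"hand":0.02},
])

```text
time: 33.25
ee_pos: [0.5051, 0.149, 0.1829]
eef_rot: [0.632, 0.775, -0.001, -0.002]
ft_force: [-2.9, -6.8, 0.4]
width: 0.0321
```

```bash
python3 -c "
from h import *
s=arc()"
```

```text
t 33.25 p [0.5051 0.149  0.1829] jaw deg 11.6 untilt [-0.0013 -0.0049 -0.    ] w 0.0321 F [-2.9 -6.8  0.4] q [-1.41  0.27  1.22  1.8  -0.27  1.26  0.08]
r 0.1036 ang 259.3 Tq [-1.52  0.29  0.12]
```

apply_moves([
  {"translation":[0.0005,-0.0005,0],"turn":[0,0,-0.14],"hand":0.02},
  {"translation":[0,0,0],"turn":[0,0,-0.14],"hand":0.02},
])

```text
time: 33.45
ee_pos: [0.5046, 0.1486, 0.1829]
eef_rot: [0.738, 0.675, -0.002, -0.003]
ft_force: [-3.3, -1.1, 1.8]
width: 0.0321
```

```bash
python3 -c "
from h import *
s=arc()"
```

```text
t 33.45 p [0.5046 0.1486 0.1829] jaw deg -5.1 untilt [-0.0027 -0.0068 -0.    ] w 0.0321 F [-3.3 -1.1  1.8] q [-1.44  0.29  1.27  1.8  -0.3   1.27 -0.18]
r 0.104 ang 259.1 Tq [-0.47  0.32  0.13]
```

apply_moves([
  {"translation":[0,0,0],"turn":[0,0,0],"hand":0.065},
  {"translation":[0,0,0],"turn":[0,0,0],"hand":0.065},
  {"translation":[0,0,0],"turn":[0,0,0],"hand":0.065},
  {"translation":[0,0,0],"turn":[0,0,0],"hand":0.065},
  {"translation":[0,0,0.03],"turn":[0,0,0],"hand":0.065},
])

```text
time: 33.95
ee_pos: [0.5032, 0.1494, 0.2111]
eef_rot: [0.735, 0.679, -0.003, -0.003]
ft_force: [0.0, 0.8, 1.1]
width: 0.0617
```

apply_moves([
  {"translation":[0,0,0.03],"turn":[0,0,0.1],"hand":0.05},
  {"translation":[-0.005,-0.04,0],"turn":[0,0,0.1],"hand":0.03},
  {"translation":[-0.005,-0.045,0],"turn":[0,0,0.1],"hand":0},
  {"translation":[-0.005,-0.045,0],"turn":[0,0,0],"hand":0},
  {"translation":[-0.005,-0.045,0],"turn":[0,0,0],"hand":0},
])

```text
time: 34.45
ee_pos: [0.4858, -0.0247, 0.2456]
eef_rot: [0.613, 0.79, -0.001, 0.001]
ft_force: [0.3, -0.1, 0.4]
width: 0.0329
```

apply_moves([
  {"translation":[0.005,-0.045,0],"turn":[0,0,0],"hand":0},
  {"translation":[0.005,-0.045,0],"turn":[0,0,0],"hand":0},
  {"translation":[0.005,-0.045,0],"turn":[0,0,0],"hand":0},
  {"translation":[0.005,-0.045,0],"turn":[0,0,0],"hand":0},
  {"translation":[0.005,-0.045,0],"turn":[0,0,0],"hand":0},
])

```text
time: 34.95
ee_pos: [0.5081, -0.2233, 0.2495]
eef_rot: [0.609, 0.793, 0.01, -0.002]
ft_force: [-0.1, -0.4, 0.5]
width: 0.0011
```

Run:
```python
from h import *
s=st();snap('scene','sc5');snap('top','top5')
z=cv2.imread('pics/sc5.png')[140:260,150:270];t=cv2.imread('pics/top5.png')[195:285,125:285];p=cv2.imread('pics/top0.png')[180:250,370:450]
o=np.zeros((560,800,3),np.uint8);o[:400,:400]=cv2.resize(z,(400,400),interpolation=3);o[:225,400:]=cv2.resize(t,(400,225),interpolation=3);o[230:510,400:720]=cv2.resize(p,(320,280),interpolation=3);cv2.imwrite('pics/v6.png',o)
```

```text
t 34.95 p [ 0.5081 -0.2233  0.2495] jaw deg 14.9 untilt [-0.0184  0.0094  0.    ] w 0.0011 F [-0.1 -0.4  0.5] q [-0.66  0.31  1.24  1.64 -0.32  1.41  0.88]
```

View pics/v6.png

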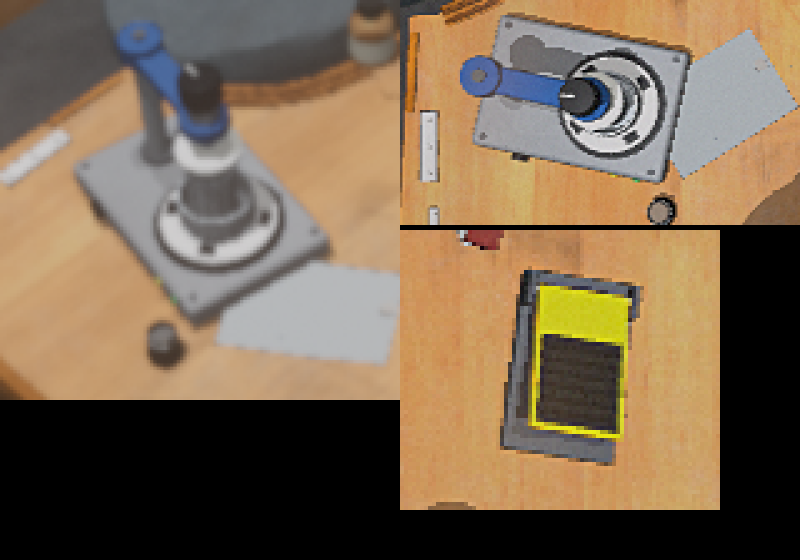

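The arm is over the nest with the platen on d. The pedal's ribbed pad is centred at about (415,219) in the top view.

```bash
python3 -c "
from h import *
for v in(218.6,221):print(ray('top0',415,v,.045).round(4))
st()"
```

```text
[ 0.5602 -0.3757  0.045 ]
[ 0.5541 -0.3756  0.045 ]
t 35.05 p [ 0.505  -0.2307  0.2498] jaw deg 14.2 untilt [-0.0146  0.009   0.    ] w 0.0005 F [-0.2 -0.5  0. ] q [-0.65  0.31  1.24  1.64 -0.31  1.41  0.87]
```

apply_moves([
  {"translation":[0,-0.02,-0.01],"turn":[-0.018,0.009,0.12],"hand":0},
  {"translation":[0,-0.02,-0.01],"turn":[0,0,0.14],"hand":0},
  {"translation":[0,-0.02,-0.02],"turn":[0,0,0.14],"hand":0},
  {"translation":[0.01,-0.02,-0.02],"turn":[0,0,0.14],"hand":0},
  {"translation":[0.01,-0.02,-0.02],"turn":[0,0,0],"hand":0},
])

```text
time: 35.55
ee_pos: [0.5272, -0.3342, 0.1696]
eef_rot: [0.368, 0.93, -0.0, 0.003]
ft_force: [0.7, 0.8, 1.1]
width: 0.0006
```

```bash
python3 -c "
from h import *
st()"
```

```text
t 35.55 p [ 0.5272 -0.3342  0.1696] jaw deg 46.8 untilt [0.0031 0.0061 0.    ] w 0.0006 F [0.7 0.8 1.1] q [-0.22  0.5   0.98  1.57 -0.43  1.29  1.63]
```

apply_moves([
  {"translation":[0.015,-0.02,-0.03],"turn":[0,0,0],"hand":0},
  {"translation":[0.015,-0.02,-0.03],"turn":[0,0,0],"hand":0},
  {"translation":[0,0,-0.03],"turn":[0,0,0],"hand":0},
  {"translation":[0,0,-0.01],"turn":[0,0,0],"hand":0},
  {"translation":[0,0,0],"turn":[0,0,0],"hand":0},
])

```text
time: 36.05
ee_pos: [0.5585, -0.3768, 0.0631]
eef_rot: [0.365, 0.931, 0.0, 0.003]
ft_force: [0.2, 0.3, 0.9]
width: 0.0003
```

```bash
python3 -c "
from h import *
st()"
```

```text
t 36.05 p [ 0.5585 -0.3768  0.0631] jaw deg 47.2 untilt [0.0019 0.0049 0.    ] w 0.0003 F [0.2 0.3 0.9] q [-0.06  0.7   0.86  1.53 -0.56  1.17  1.73]
```

apply_moves([
  {"translation":[0,0,-0.015],"turn":[0,0.004,0],"hand":0},
  {"translation":[0,0,-0.008],"turn":[0,0,0],"hand":0},
])

```text
time: 36.25
ee_pos: [0.5603, -0.3767, 0.0422]
eef_rot: [0.364, 0.932, -0.001, 0.003]
ft_force: [-0.4, 0.1, -0.2]
width: 0.0004
```

apply_moves([
  {"translation":[0,0,-0.006],"turn":[0,0,0],"hand":0},
])

```text
time: 36.35
ee_pos: [0.5608, -0.3765, 0.0365]
eef_rot: [0.363, 0.932, -0.001, 0.003]
ft_force: [-0.8, -1.1, 1.6]
width: 0.0004
```

apply_moves([
  {"translation":[0,0,-0.005],"turn":[0,0,0],"hand":0},
])

```text
time: 36.45
ee_pos: [0.5611, -0.3765, 0.032]
eef_rot: [0.363, 0.932, -0.001, 0.004]
ft_force: [-1.5, 0.7, 5.2]
width: 0.0005
```

apply_moves([
  {"translation":[0,0,-0.005],"turn":[0,0,0],"hand":0},
])

```text
time: 36.55
ee_pos: [0.5612, -0.3768, 0.0276]
eef_rot: [0.363, 0.932, -0.001, 0.004]
ft_force: [-3.3, 1.0, 7.4]
width: 0.0
```

apply_moves([
  {"translation":[0,0,-0.006],"turn":[0,0,0],"hand":0},
])

```text
time: 36.65
ee_pos: [0.5612, -0.3771, 0.0225]
eef_rot: [0.363, 0.932, -0.001, 0.004]
ft_force: [-4.0, 2.2, 8.7]
width: 0.0003
```

apply_moves([
  {"translation":[0,0,-0.005],"turn":[0,0,0],"hand":0},
])

```text
time: 36.75
ee_pos: [0.5608, -0.3772, 0.0182]
eef_rot: [0.363, 0.932, -0.001, 0.004]
ft_force: [-6.8, 4.4, 11.7]
width: 0.0006
```

apply_moves([
  {"translation":[0,0,-0.003],"turn":[0,0,0],"hand":0},
])

```text
time: 36.85
ee_pos: [0.5606, -0.3773, 0.0167]
eef_rot: [0.363, 0.932, -0.0, 0.004]
ft_force: [-10.2, 9.8, 30.2]
width: 0.0004
```

On the stop; hold, then release.

apply_moves([
  {"translation":[0,0,-0.001],"turn":[0,0,0],"hand":0},
  {"translation":[0,0,-0.001],"turn":[0,0,0],"hand":0},
  {"translation":[0,0,-0.001],"turn":[0,0,0],"hand":0},
  {"translation":[0,0,-0.001],"turn":[0,0,0],"hand":0},
  {"translation":[0,0,-0.001],"turn":[0,0,0],"hand":0},
])

```text
time: 37.35
ee_pos: [0.5608, -0.3772, 0.0185]
eef_rot: [0.363, 0.932, 0.002, 0.005]
ft_force: [-4.6, 3.8, 9.6]
width: 0.0004
```

apply_moves([
  {"translation":[0,0,0.005],"turn":[0,0,0],"hand":0},
  {"translation":[0,0,0.01],"turn":[0,0,0],"hand":0},
  {"translation":[0,0,0.02],"turn":[0,0,0],"hand":0},
  {"translation":[0,0,0.03],"turn":[0,0,0],"hand":0},
  {"translation":[0,0,0.03],"turn":[0,0,0],"hand":0},
])

```text
time: 37.85
ee_pos: [0.5616, -0.3759, 0.116]
eef_rot: [0.363, 0.932, 0.002, 0.005]
ft_force: [-0.1, -0.0, -0.5]
width: 0.0002
```

apply_moves([
  {"translation":[-0.02,0.02,0.02],"turn":[0,0,0],"hand":0},
  {"translation":[-0.03,0.03,0.02],"turn":[0,0,0],"hand":0},
  {"translation":[-0.02,0.03,0],"turn":[0,0,0],"hand":0},
  {"translation":[0,0,0],"turn":[0,0,0],"hand":0},
  {"translation":[0,0,0],"turn":[0,0,0],"hand":0},
])

```text
time: 38.35
ee_pos: [0.4902, -0.2947, 0.1622]
eef_rot: [0.362, 0.932, 0.003, 0.009]
ft_force: [0.6, -0.8, 0.8]
width: 0.0002
```

Run:
```python
from h import *
s=st();snap('scene','sc6');snap('top','top6');snap('wrist','w17')
z=cv2.imread('pics/sc6.png')[140:260,150:270];t=cv2.imread('pics/top6.png')[130:310,120:450];p=cv2.imread('pics/sc6.png')[270:340,340:420]
o=np.zeros((600,800,3),np.uint8);o[:300,:300]=cv2.resize(z,(300,300),interpolation=3);o[:270,300:795]=cv2.resize(t,(495,270),interpolation=3);o[310:590,:320]=cv2.resize(p,(320,280),interpolation=3);o[280:580,400:]=cv2.resize(cv2.imread('pics/w17.png'),(400,300));cv2.imwrite('pics/v7.png',o)
```

```text
t 38.35 p [ 0.4902 -0.2947  0.1622] jaw deg 47.5 untilt [0.0003 0.0185 0.    ] w 0.0002 F [ 0.6 -0.8  0.8] q [-0.37  0.37  1.04  1.73 -0.35  1.22  1.58]
```

View pics/v7.png

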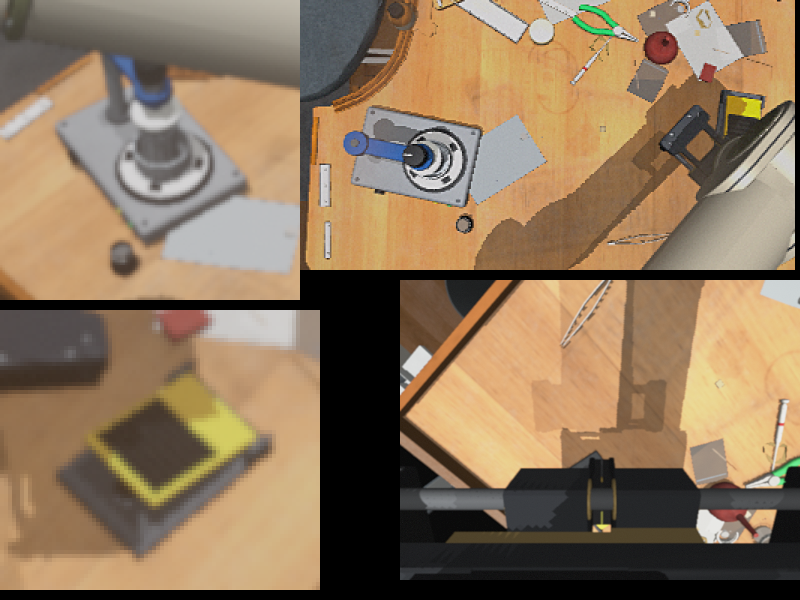

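All stands as wanted, with the pedal back up. The hold force sagged to about 10 N, though, so I'll press again with a firmer hold to be sure.

apply_moves([
  {"translation":[0.025,-0.03,-0.02],"turn":[0,0.018,0],"hand":0},
  {"translation":[0.025,-0.03,-0.03],"turn":[0,0,0],"hand":0},
  {"translation":[0.015,-0.015,-0.03],"turn":[0,0,0],"hand":0},
  {"translation":[0,0,-0.015],"turn":[0,0,0],"hand":0},
  {"translation":[0,0,0],"turn":[0,0,0],"hand":0},
])

```text
time: 39.0
ee_pos: [0.5591, -0.3754, 0.0606]
eef_rot: [0.362, 0.932, 0.0, -0.001]
ft_force: [-0.5, -0.3, 0.0]
width: 0.0001
```

```bash
python3 -c "
from h import *
st()"
```

```text
t 39.0 p [ 0.5591 -0.3754  0.0606] jaw deg 47.6 untilt [-0.0007 -0.0009 -0.    ] w 0.0001 F [-0.5 -0.3  0. ] q [-0.06  0.71  0.87  1.52 -0.57  1.18  1.74]
```

apply_moves([
  {"translation":[0,0,-0.015],"turn":[0,0,0],"hand":0},
  {"translation":[0,0,-0.01],"turn":[0,0,0],"hand":0},
  {"translation":[0,0,-0.01],"turn":[0,0,0],"hand":0},
  {"translation":[0,0,-0.007],"turn":[0,0,0],"hand":0},
])

```text
time: 39.4
ee_pos: [0.5585, -0.3768, 0.0202]
eef_rot: [0.362, 0.932, -0.0, 0.001]
ft_force: [-5.8, 2.2, 10.0]
width: 0.0006
```

apply_moves([
  {"translation":[0,0,-0.003],"turn":[0,0,0],"hand":0},
])

```text
time: 39.5
ee_pos: [0.5581, -0.3768, 0.0178]
eef_rot: [0.362, 0.932, -0.0, 0.001]
ft_force: [-3.4, 3.6, 11.0]
width: 0.0007
```

apply_moves([
  {"translation":[0,0,-0.003],"turn":[0,0,0],"hand":0},
  {"translation":[0,0,-0.003],"turn":[0,0,0],"hand":0},
])

```text
time: 39.7
ee_pos: [0.5581, -0.3769, 0.0167]
eef_rot: [0.362, 0.932, 0.0, 0.002]
ft_force: [-11.5, 9.9, 31.1]
width: 0.0003
```

apply_moves([
  {"translation":[0,0,-0.003],"turn":[0,0,0],"hand":0},
  {"translation":[0,0,-0.003],"turn":[0,0,0],"hand":0},
  {"translation":[0,0,-0.003],"turn":[0,0,0],"hand":0},
])

```text
time: 40.0
ee_pos: [0.5581, -0.3768, 0.0169]
eef_rot: [0.362, 0.932, 0.002, 0.004]
ft_force: [-9.5, 6.3, 23.3]
width: 0.0007
```

apply_moves([
  {"translation":[0,0,-0.003],"turn":[0,0,0],"hand":0},
  {"translation":[0,0,-0.003],"turn":[0,0,0],"hand":0},
])

```text
time: 40.2
ee_pos: [0.5582, -0.3768, 0.0169]
eef_rot: [0.362, 0.932, 0.004, 0.005]
ft_force: [-9.8, 7.7, 23.8]
width: 0.0007
```

apply_moves([
  {"translation":[0,0,0.005],"turn":[0,0,0],"hand":0},
  {"translation":[0,0,0.01],"turn":[0,0,0],"hand":0},
  {"translation":[0,0,0.02],"turn":[0,0,0],"hand":0},
  {"translation":[0,0,0.03],"turn":[0,0,0],"hand":0},
  {"translation":[0,0,0.03],"turn":[0,0,0],"hand":0},
])

```text
time: 40.7
ee_pos: [0.5596, -0.3741, 0.1162]
eef_rot: [0.361, 0.932, 0.005, 0.007]
ft_force: [-0.1, -0.8, -0.4]
width: 0.0001
```

apply_moves([
  {"translation":[-0.02,0.02,0.02],"turn":[0,0,0],"hand":0},
  {"translation":[-0.03,0.03,0.02],"turn":[0,0,0],"hand":0},
  {"translation":[0,0,0],"turn":[0,0,0],"hand":0},
  {"translation":[0,0,0],"turn":[0,0,0],"hand":0},
  {"translation":[0,0,0],"turn":[0,0,0],"hand":0},
])

```text
time: 41.2
ee_pos: [0.5105, -0.3215, 0.1627]
eef_rot: [0.359, 0.933, 0.007, 0.012]
ft_force: [0.3, -0.4, -0.3]
width: 0.0
```

```bash
python3 -c "
from bench import order
print(order.close_job())"
```

```text
the job is handed in; nothing more can be done
None
```

The job is handed in at about 41 s of robot time. No verdict was given, and I could not read the joint values directly.

- **Baskets:** Basket b was absent. I nested a, c and d on the turntable. The camera checks after placing put all three within about 5 mm of its centre and upright.
- **Clamp arm:** I swung it over to its stop, then eased off a few millimetres. I estimate it finished at about 1.54–1.57 rad.
- **Knob:** I turned it clockwise in two grips, because joint 3 neared its limit in the first. Torque held steady at about 0.12 N m through the second grip, which covered about 1.5 rad. I take that as ratchet slip of more than 1.0 rad, and the pictures show the platen down on basket d.
- **Pedal:** I pressed it twice. In the first press the force sagged to about 10 N, so I repeated it and held at 23–31 N on the stop for about 0.5 s. A picture after the first press shows the pedal back up. After the second I relied on the tool lifting well clear with force near zero.
- **Bystanders:** The last pictures show the loupe and the blower in place, and I did not go near the others.

**Disagreements and retries:** The fingertips sat about 20 mm higher than the stated tool geometry. My first two closes on basket a were therefore above its rim and gripped nothing. I corrected this by lowering in small steps and used the offset from then on. The measured knob-to-turntable distance was also about 6 mm short of the stated geometry, so I steered the arm's swing by force.

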